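# Drive the seized hinge pin out with the drift punch

### The job

The pin of the hinge on the angle plate is stuck: take the blue-handled drift punch from its rack and, from the open upper end of the bore, drive the pin down and right out through the sprung dust flap, so that it drops into the open tin and the flap closes again. Feel your way in and never ram the punch against the hinge. Then stand the punch back upright in a hole of the rack, and leave the red punch and the other things alone.

Things in the scene. Friction and masses are not known exactly. Their poses are not given: they have to be found in the camera images.
- hinge: fixed steel hinge, three 26 mm knuckles and two leaves. Origin: centre of the bore's open upper mouth, 141 mm above the bench. Own z: along the bore, up and out of the mouth, leaning 30 degrees from vertical, roughly toward the robot's right (-y); own y level. Bore 13.5 mm wide, from z = 0 to -70 mm; flat rim 6 mm wide round the mouth, no funnel; the flap lies under its lower end.
- angle_plate: fixed grey angle plate, 162 mm high, that holds the hinge by one leaf. Origin: on the bench under the lower end of the bore; the lower mouth of the bore is 80 mm above it. z up; own y = -40 to -52 mm is its upright wall, its foot runs to y = -110 mm.
- pin_center (a point): centre of the copper-coloured hinge pin, 12 mm in diameter, 60 mm long, own z along it. Loose but tight in the bore: a push of 5 to 20 N moves it (it differs). At the start its flat upper end is 10 mm down the bore, its lower end on the shut flap. The flap pinches it, so it drops only once pushed nearly right out; the punch tip some 8 mm past the bore's lower end is sure.
- dust_flap (a joint): sprung brass flap (24 x 30 mm) under the lower mouth of the bore, hinged along the hinge's own y. 0 = shut (rad), opens up to 1.75 as something comes down the bore, about 1.2 with the pin through it. A weak spring shuts it.
- tin: flat green tin (124 x 91 mm, walls 22 mm high), fixed, open, on the bench under the hinge; its lid stands up along its own +x side, to about 110 mm. Origin: centre of its underside; floor 2 mm up, inside 84 mm along own x, 116 mm along own y.
- rack: fixed wooden punch rack, 160 x 70 mm. Origin: centre of its underside; the top of its upper board is at z = 95 mm. Three 15 mm holes through that 10 mm board at own x = -50, 0 and 50 mm, y = 0, with open space below. The middle hole is empty.
- punch_grip (a point): drift punch (120 g), in an outer hole of the rack. This point: centre of its round blue handle, 18 mm in diameter; own z up along the punch. Handle and head reach 31 mm above it; below it a flange, 24 mm in diameter (underside 36 mm below this point, resting on the board), then a straight steel shank, 11 mm in diameter, 86 mm long, flat-ended with a 1 mm bevel.
- punch_tip (a point): centre of the flat lower end of the drift punch's shank, 122 mm below the handle's centre
- red_grip (a point): handle centre of the other punch in the rack: red handle, pointed, otherwise alike; leave it where it stands
- side_cutters: red side cutters lying on the bench (bystander)
- glue_bottle: white glue bottle with red cap, 138 mm high (bystander); origin under its foot
- hinge_pin: the same hinge pin; its origin is its centre
- drift_punch: the same drift punch; origin at the centre of its flange's underside
Things that resemble listed ones, but are neither listed nor needed, are in the scene too. What is shaped like the drift_punch but yellow is not meant.

How it is judged:
By the outcome, as a careful person would: the job done as asked, in the order asked, and still so for the second after the job is handed in, with the robot touching nothing.
It also fails if it takes over 67 s, if anything falls off the work surface, if the arm or the gripper's body presses on something with over 40 N, if the wrist force passes 120 N, or if a joint passes its speed limit or range.

### The arm

A 6-joint arm with a two-finger parallel gripper is mounted at the origin on a cart in front of the work surface, level with it; the furniture and walls round the work are solid. World frame = base frame: x ahead of the robot, y to its left, z up, the work surface at z = 0. Lengths are in m, angles in degrees, forces in N, time in s.
With the tool pointing down it reaches from about 0.3 to 0.75 m from the base axis. Payload 8.5 kg.
Tool frame: the origin (TCP) lies midway between the tips of the shut fingers; the grasp point (between the pads) lies 19 mm behind it (env.grip_depth is the distance from the TCP to the grasp point, in m); x points along the fingers, y is the direction in which the jaws open and shut, and the axes are right-handed (so a half turn about x gives the same grasp; the last joint's range is limited). The gripper opens to 85 mm and grips with 20 to 120 N. Pads are 22 mm wide; open, the fingers measure 114 mm over their backs; the gripper's body (76 mm by 85 mm) begins 54 mm behind the grasp point. The pads swing forward as they close: fully open they stand 13 mm farther back than shut.
Start: joints at [-83.612, 21.807, 74.336, -0, 83.858, -12.336], TCP at [0.177, -0.521, 0.231] pointing down, gripper open.
Joint ranges: [-178.18, 178.18], [-50.72, 133.34], [12.68, 142.11], [-81.47, 261.47], [9.98, 163.14], [-165.26, 165.26]. Speed limits (degrees/s): [136.94, 136.94, 180, 180, 180, 180].

### API

Orientations are given as a 3x3 rotation matrix whose columns are the frame's x, y, z axes.
In Python, from rig import env gives the robot as it stands.
- The arm moves only by the tool play_rows, never from a script. Its arguments are lists of equal length, an entry for each row: "travel": the shift along the world's x, y, z in cm, a list of three; "rotation": the turn, a rotation vector about the world's x, y, z in rad, a list of three; "claw": the finger opening in cm, from 0 to 8.54. A call has 1 to 12 rows; each row shifts and turns the pose as measured when the row begins; what a row does not reach is not made up. A row lasts 1/12 s, in which the tool goes at most 41.7 mm and 7.16 degrees, less where a joint would pass 70% of its speed; a pose out of reach is approached as far as the arm can. A call is refused whole if a number of a shift passes 4.17 or a number of a turn 0.125, either way. A call with a gripper value outside its range is refused whole. The fingers move at their own pace and stop on an object; "squeeze" is the grip in N (left out, the last holds). Time passes only in rows, so rows that do not move let the fingers close. It gives the time, the measured TCP pose, the force and the opening at its end, in the units of the state.
- env.observe(): the state, without advancing time (a new reading comes with each control period).
- env.get_image(name): name is "side" or "top"; returns the picture (480x640x3 uint8, red, green, blue); there is no depth.
- env.camera_info(name): a dict with "vertical_fov" (degrees; the focal length in pixels is half the picture's height over the tangent of half this angle, whatever the lens; pixels are square), "cx", "cy" (the principal point, pixels), "eye" and "rotation" of the camera in the world. Camera axes: x right, y down, z forward; pixel columns grow to the right and rows downward; lengths in m; the calibration is good to about 2 mm. A picture is of the moment at which its call begins. camera_info takes no time and is no camera call.
- env.close_job(): hands the job in, once; it reports no verdict.
The state is a dict: "time_s": time; "q": joint angles; "qvel": joint speeds; "joint_efforts": joint torques, N m; "position": TCP position; "tool_rot": TCP orientation; "ft_force": force on the tool from outside, world axes, zero at the start; "wrist_torque": the same for the moment, N m; "grip_width": finger opening in m.
Only numpy, scipy, OpenCV 4.12 (cv2) and the standard library are available. Lean on these libraries where they do the work, as an engineer would, in place of code of your own. Each camera call takes 0.05 s, during which the arm holds its last target.

## Working session

There is one attempt and no reset: what is moved stays moved. The work goes in short steps, Python scripts to look and compute and a tool call to move; the robot and the scene stay as the last step left them, time stands still between calls to the robot, and variables do not carry over. Pictures are saved under pics/ and viewed, and the job is handed in when it is done.

Besides the shell and the picture viewer there is one more tool, called after "Call:" as name(argument=value, ...), one argument or row to a line, values as JSON. play_rows: Moves the arm, as the interface text tells. Its arguments: {"type":"object","properties":{"travel":{"type":"array","items":{"type":"array","items":{"type":"number"}}},"rotation":{"type":"array","items":{"type":"array","items":{"type":"number"}}},"claw":{"type":"array","items":{"type":"number"}},"squeeze":{"type":"number"}},"required":["travel","rotation","claw"]}

```bash
ls; mkdir -p pics
python3 - <<'E'
from rig import env
import cv2
for n in ("side","top"):
    im=env.get_image(n); cv2.imwrite(f"pics/{n}0.png",im[:,:,::-1]); print(n,env.camera_info(n))
print(env.observe(), env.grip_depth)
E
```

```text
pics
side {'vertical_fov': 52.016876009057, 'cx': 314.1111128035933, 'cy': 236.4801969106869, 'eye': array([0.4793788 , 0.69544377, 0.69267499]), 'rotation': array([[-0.99661561, -0.04699601,  0.06744403],
       [-0.08203141,  0.62155704, -0.77906206],
       [-0.0053075 , -0.78195794, -0.6233086 ]])}
top {'vertical_fov': 48.47005463677277, 'cx': 319.3405573799571, 'cy': 253.70468092503475, 'eye': array([ 0.36380599, -0.02087727,  1.11144007]), 'rotation': array([[-0.0094127 , -0.98291026,  0.18384456],
       [-0.99994109,  0.00825833, -0.00704372],
       [ 0.00540509, -0.18390003, -0.98293009]])}
{'time_s': 0.1, 'q': array([-8.36088681e+01,  2.18383731e+01,  7.43786730e+01,  1.68716772e-04,
        8.38570591e+01, -1.23349604e+01]), 'qvel': array([-0.02114569, -0.05970494, -0.10859265, -0.07379493,  0.03022997,
       -0.00279065]), 'joint_efforts': array([ 3.24430883e-03, -4.49225843e+01, -2.31655043e+01, -1.74005527e-04,
        3.68612047e-03, -1.73548710e-05]), 'position': array([ 0.17655174, -0.52062778,  0.23077209]), 'tool_rot': array([[-1.41063091e-04,  3.21043925e-01, -9.47064295e-01],
       [ 1.28566688e-03, -9.47063463e-01, -3.21043835e-01],
       [-9.99999164e-01, -1.26289664e-03, -2.79159844e-04]]), 'ft_force': array([-0.36090987, -0.15896878, -0.07626117]), 'wrist_torque': array([ 0.01748353, -0.00485674,  0.03799321]), 'grip_width': 0.08516820503848256} 0.0187
```

View pics/side0.png

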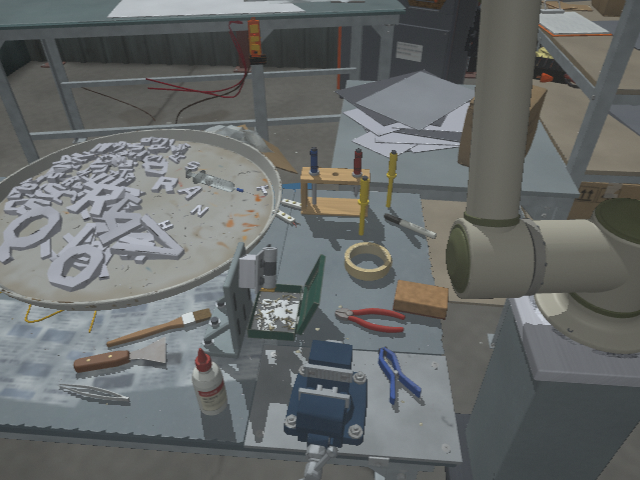

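View pics/top0.png

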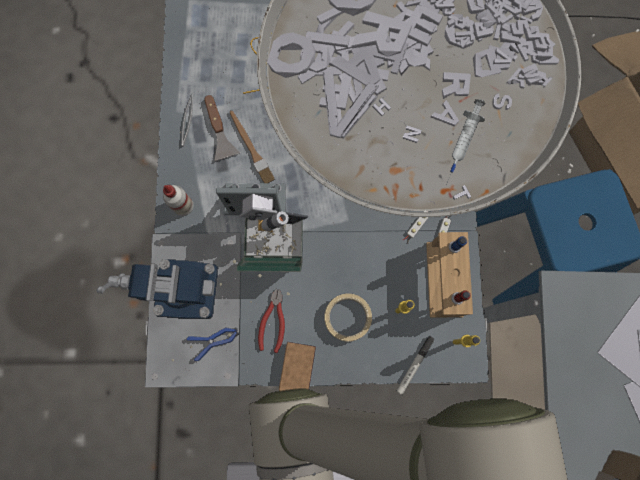

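The side view shows the rack at about (335,190), with the blue punch at (314,160) and the red at (358,160). The hinge is at about (262,265). In the top view, the blue handle is at (459,243), the red at (462,297) and the hinge mouth at about (282,217). I'll zoom in on these next.

Run:
```python
import cv2
def crop(src,x0,y0,w,h,s,out):
    im=cv2.imread(src)[y0:y0+h,x0:x0+w]; cv2.imwrite(out,cv2.resize(im,None,fx=s,fy=s,interpolation=cv2.INTER_CUBIC))
crop("pics/top0.png",205,170,110,110,7,"pics/t_h.png") if 0 else crop("pics/top0.png",205,180,110,100,6,"pics/t_h.png")
crop("pics/top0.png",410,210,110,120,5,"pics/t_r.png")
crop("pics/side0.png",215,230,120,120,5,"pics/s_h.png")
crop("pics/side0.png",280,135,130,110,5,"pics/s_r.png")
```

```text
(no output)
```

View pics/t_h.png

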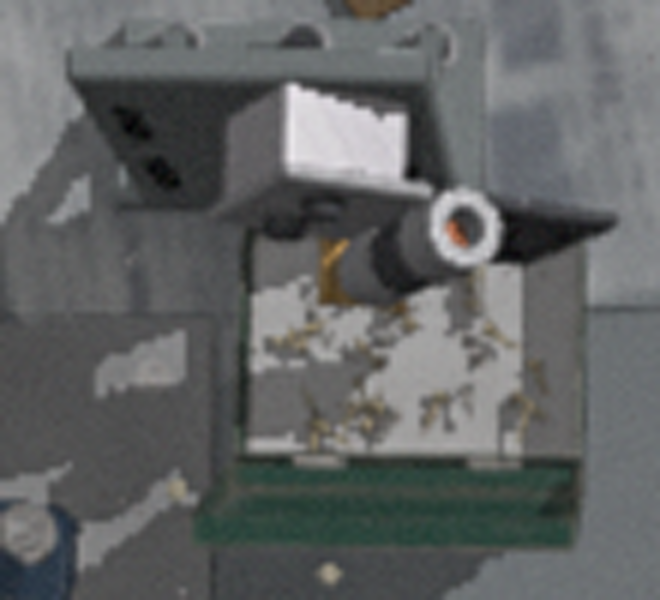

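View pics/t_r.png

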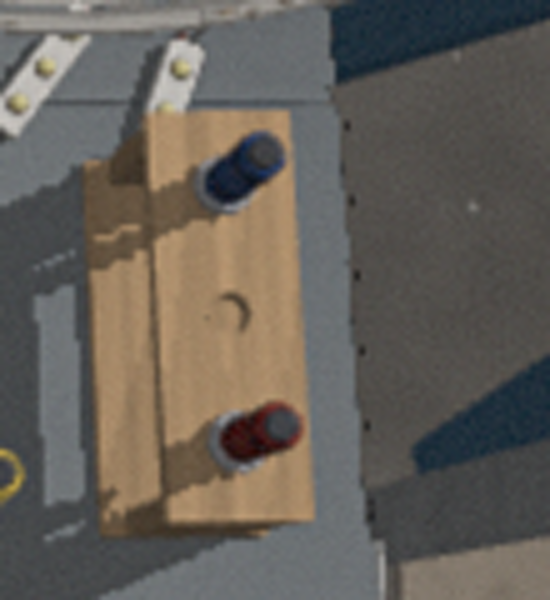

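View pics/s_h.png

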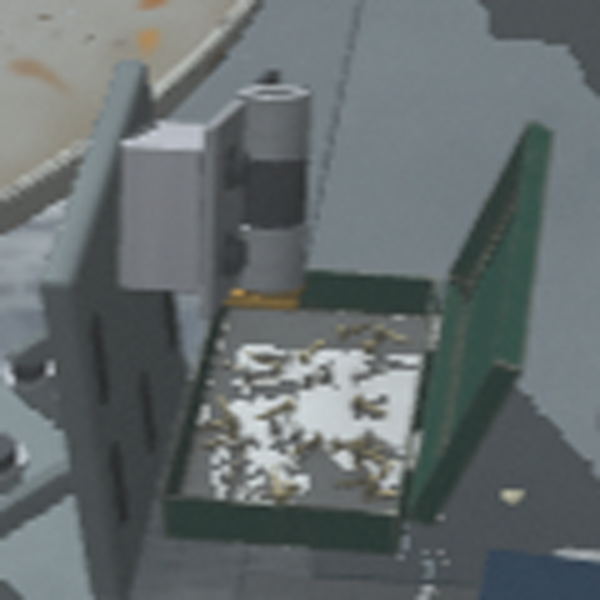

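View pics/s_r.png

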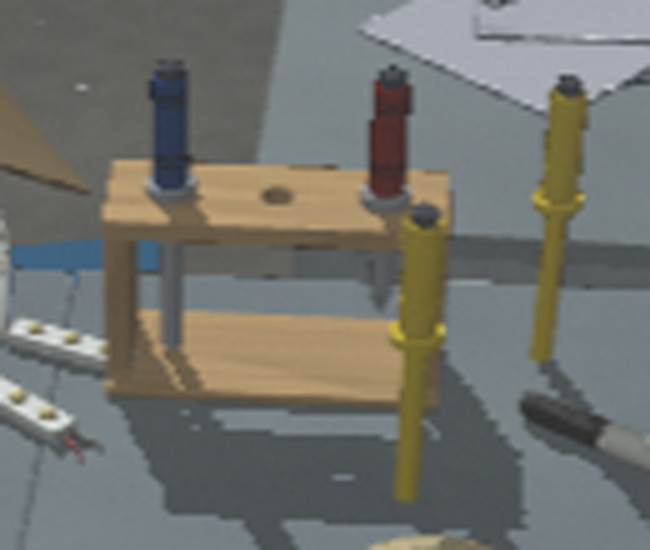

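```bash
cat > h.py <<'E'
import numpy as np, cv2, json, os
from rig import env
def ray(n,uv):
    c=env.camera_info(n); f=240/np.tan(np.radians(c['vertical_fov']/2))
    d=c['rotation']@np.array([(uv[0]-c['cx'])/f,(uv[1]-c['cy'])/f,1.]); return np.array(c['eye']),d
def onz(n,uv,z):
    e,d=ray(n,uv); return e+d*(z-e[2])/d[2]
def proj(n,p):
    c=env.camera_info(n); f=240/np.tan(np.radians(c['vertical_fov']/2))
    v=c['rotation'].T@(np.array(p)-c['eye']); return np.array([c['cx']+f*v[0]/v[2],c['cy']+f*v[1]/v[2]])
def tri(a,b):
    e1,d1=ray("side",a);e2,d2=ray("top",b)
    t=np.linalg.lstsq(np.c_[d1,-d2],e2-e1,rcond=None)[0]
    p,q=e1+d1*t[0],e2+d2*t[1]; return (p+q)/2,np.linalg.norm(p-q)*1000
E
python3 - <<'E'
from h import *
np.set_printoptions(precision=4,suppress=True)
T=lambda x,y,s,x0,y0:(x/s+x0-.4,y/s+y0-.4)
t=lambda x,y:T(x,y,5,410,210); s=lambda x,y:T(x,y,5,280,135)
th=lambda x,y:T(x,y,6,205,180); sh=lambda x,y:T(x,y,5,215,230)
print("hole top",onz("top",t(229,312),.095),"side",onz("side",s(277,196),.095))
for c in [(148,112),(290,112),(315,520),(168,523)]: print("rackcorner",onz("top",t(*c),.095))
for c in [(113,160),(440,172)]: print("rackcorner side",onz("side",s(*c),.095))
print("blue head top",onz("top",t(265,150),.162),onz("side",s(171,66),.162))
print("red head top",onz("top",t(281,422),.162),onz("side",s(393,72),.162))
print("blue flange",onz("top",t(226,185),.1),onz("side",s(171,187),.1))
print("mouth",onz("top",th(464,228),.141),onz("side",sh(275,92),.141),tri(sh(275,92),th(464,228)))
print("plate top edge", onz("top",th(68,65),.162),onz("top",th(435,65),.162))
print("tin outer", [onz("top",th(*c),.022) for c in [(585,310),(580,545),(245,455)]])
E
```

```text
hole top [ 0.5158 -0.2904  0.095 ] side [ 0.5149 -0.2877  0.095 ]
rackcorner [ 0.5952 -0.2631  0.095 ]
rackcorner [ 0.5947 -0.3188  0.095 ]
rackcorner [ 0.4355 -0.3187  0.095 ]
rackcorner [ 0.4349 -0.2626  0.095 ]
rackcorner side [ 0.5941 -0.3146  0.095 ]
rackcorner side [ 0.4395 -0.3148  0.095 ]
blue head top [ 0.5654 -0.2891  0.162 ] [ 0.5636 -0.2849  0.162 ]
red head top [ 0.4658 -0.289   0.162 ] [ 0.4646 -0.2866  0.162 ]
blue flange [ 0.5648 -0.2907  0.1   ] [ 0.5639 -0.2838  0.1   ]
mouth [0.6148 0.0417 0.141 ] [0.6141 0.044  0.141 ] (array([0.6149, 0.0418, 0.1392]), np.float64(0.7057688939457188))
plate top edge [0.6621 0.1626 0.162 ] [0.6613 0.0494 0.162 ]
tin outer [array([0.6157, 0.007 , 0.022 ]), array([0.5327, 0.009 , 0.022 ]), array([0.5652, 0.1248, 0.022 ])]
```

Run:
```python
import cv2
def crop(src,x0,y0,w,h,s,out):
    im=cv2.imread(src)[y0:y0+h,x0:x0+w]; cv2.imwrite(out,cv2.resize(im,None,fx=s,fy=s,interpolation=cv2.INTER_CUBIC))
crop("pics/top0.png",250,205,45,40,16,"pics/t_h2.png")
crop("pics/side0.png",250,240,40,55,10,"pics/s_h2.png")
g=cv2.cvtColor(cv2.imread("pics/side0.png"),cv2.COLOR_BGR2GRAY)
for y in range(246,294,4): print(y,list(g[y,258:286]))
```

```text
246 [np.uint8(125), np.uint8(125), np.uint8(126), np.uint8(124), np.uint8(124), np.uint8(124), np.uint8(125), np.uint8(119), np.uint8(97), np.uint8(80), np.uint8(66), np.uint8(59), np.uint8(83), np.uint8(114), np.uint8(125), np.uint8(126), np.uint8(126), np.uint8(126), np.uint8(125), np.uint8(125), np.uint8(125), np.uint8(125), np.uint8(124), np.uint8(123), np.uint8(118), np.uint8(108), np.uint8(118), np.uint8(128)]
250 [np.uint8(127), np.uint8(125), np.uint8(131), np.uint8(147), np.uint8(156), np.uint8(133), np.uint8(105), np.uint8(106), np.uint8(106), np.uint8(107), np.uint8(106), np.uint8(102), np.uint8(103), np.uint8(101), np.uint8(98), np.uint8(96), np.uint8(92), np.uint8(87), np.uint8(91), np.uint8(112), np.uint8(125), np.uint8(125), np.uint8(125), np.uint8(124), np.uint8(119), np.uint8(117), np.uint8(126), np.uint8(129)]
254 [np.uint8(150), np.uint8(111), np.uint8(78), np.uint8(75), np.uint8(76), np.uint8(81), np.uint8(97), np.uint8(108), np.uint8(109), np.uint8(108), np.uint8(109), np.uint8(107), np.uint8(104), np.uint8(103), np.uint8(98), np.uint8(95), np.uint8(89), np.uint8
[... 3125 characters left out ...]
uint8(105), np.uint8(107), np.uint8(107), np.uint8(104), np.uint8(102), np.uint8(98), np.uint8(94), np.uint8(90), np.uint8(84), np.uint8(81), np.uint8(73), np.uint8(60), np.uint8(56), np.uint8(56), np.uint8(57), np.uint8(57), np.uint8(56), np.uint8(59), np.uint8(56), np.uint8(57), np.uint8(55)]
290 [np.uint8(75), np.uint8(80), np.uint8(90), np.uint8(93), np.uint8(94), np.uint8(97), np.uint8(100), np.uint8(101), np.uint8(101), np.uint8(101), np.uint8(101), np.uint8(102), np.uint8(103), np.uint8(99), np.uint8(100), np.uint8(96), np.uint8(80), np.uint8(60), np.uint8(58), np.uint8(59), np.uint8(58), np.uint8(58), np.uint8(57), np.uint8(58), np.uint8(57), np.uint8(56), np.uint8(57), np.uint8(56)]
```

View pics/t_h2.png

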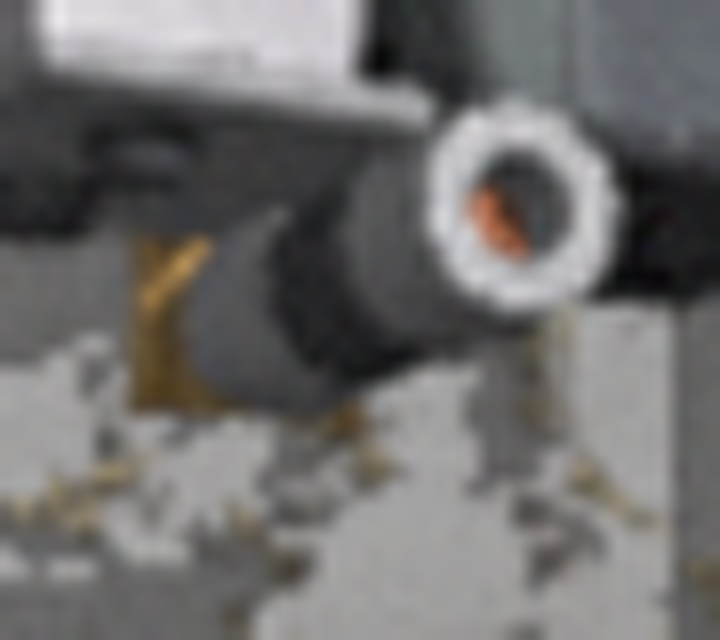

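View pics/s_h2.png

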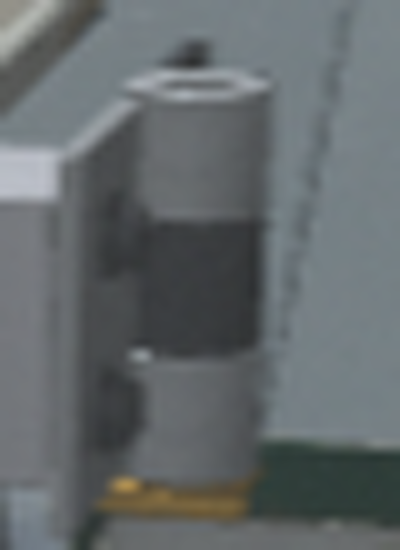

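Run:
```python
from h import *
np.set_printoptions(precision=4,suppress=True)
from scipy.optimize import brentq
g=cv2.cvtColor(cv2.imread("pics/side0.png"),cv2.COLOR_BGR2GRAY).astype(float)
P=[]
for y in list(range(250,260))+list(range(263,276))+list(range(279,285)):
    r=g[y,272:281]; lo=r[:5].min(); hi=124; m=(lo+hi)/2
    i=[k for k in range(8) if r[k]<m<=r[k+1]][0]; P.append((272+i+(m-r[i])/(r[i+1]-r[i]),y))
P=np.array(P); k=np.polyfit(P[:,1],P[:,0],1); print(k, (P[:,0]-np.polyval(k,P[:,1])).std())
for w in (k,):
    d1=ray("side",(np.polyval(w,250),250))[1];d2=ray("side",(np.polyval(w,284),284))[1]
    n=np.cross(d1,d2);n/=np.linalg.norm(n)
    f=lambda a:n@np.array([.5*np.sin(a),-.5*np.cos(a),.866])
    a=brentq(f,-.5,.5);print("azimuth off -y deg",np.degrees(a))
    e=ray("side",(0,0))[0]
    M=np.array([.6145,.0425,.141]); print("dist axis-plane mm",n@(M-e)*1000)
# ring in top: bright mask centroid of outline
t=cv2.imread("pics/top0.png"); G=cv2.cvtColor(t,cv2.COLOR_BGR2GRAY)
sub=cv2.resize(G[205:245,250:300],None,fx=8,fy=8,interpolation=cv2.INTER_CUBIC)
m=(sub>150).astype(np.uint8)
cs,_=cv2.findContours(m,cv2.RETR_CCOMP,cv2.CHAIN_APPROX_NONE)
for c in cs:
    if len(c)>60:
        (cx,cy),ax,an=cv2.fitEllipse(c); print(cx/8+250-.44,cy/8+205-.44,np.array(ax)/8,an,len(c))
print(proj("top",M), proj("top",M+[0,.035,-.0606]),proj("side",M+[0,.035,-.0606]))
```

```text
Traceback (most recent call last):
IndexError: list index out of range
```

Run:
```python
from h import *
np.set_printoptions(precision=4,suppress=True)
from scipy.optimize import brentq
g=cv2.cvtColor(cv2.imread("pics/side0.png"),cv2.COLOR_BGR2GRAY).astype(float)
P=[]
for y in list(range(250,260))+list(range(263,275)):
    r=g[y,272:281]; lo=r[:5].min(); hi=120; m=(lo+hi)/2
    i=[k for k in range(8) if r[k]<m<=r[k+1]]
    if i: i=i[0]; P.append((272+i+(m-r[i])/(r[i+1]-r[i]),y))
P=np.array(P); k=np.polyfit(P[:,1],P[:,0],1); print(k, len(P),(P[:,0]-np.polyval(k,P[:,1])).std())
d1=ray("side",(np.polyval(k,250),250))[1];d2=ray("side",(np.polyval(k,284),284))[1]
n=np.cross(d1,d2);n/=np.linalg.norm(n)
f=lambda a:n@np.array([.5*np.sin(a),-.5*np.cos(a),.866])
for a in (-.1,0,.1): print(f(a))
a=brentq(f,-.5,.5);print("azimuth off -y deg (toward +x)",np.degrees(a))
e=ray("side",(0,0))[0]
M=np.array([.6145,.0425,.141]); print("dist axis-plane mm",n@(M-e)*1000)
t=cv2.imread("pics/top0.png"); G=cv2.cvtColor(t,cv2.COLOR_BGR2GRAY)
sub=cv2.resize(G[205:245,250:300],None,fx=8,fy=8,interpolation=cv2.INTER_CUBIC)
m=(sub>150).astype(np.uint8)
cs,_=cv2.findContours(m,cv2.RETR_CCOMP,cv2.CHAIN_APPROX_NONE)
for c in cs:
    if len(c)>60:
        (cx,cy),ax,an=cv2.fitEllipse(c); print(cx/8+250-.44,cy/8+205-.44,np.array(ax)/8,an,len(c))
print(proj("top",M), proj("top",M+[0,.035,-.0606]),proj("side",M+[0,.035,-.0606]))
```

```text
[ -0.046  288.2042] 22 0.09518373993335003
-0.02893649021167433
0.020199354088424135
0.06989108049972498
azimuth off -y deg (toward +x) -2.3442776324693293
dist axis-plane mm 12.798258670751293
261.39665466308594 235.20366149902344 [ 4.9294 10.8705] 52.39858627319336 270
278.5464330291748 238.23829895019531 [17.0707 23.8279] 83.89566040039062 719
252.03898316383362 231.3150220489502 [5.9204 8.5272] 6.716386795043945 200
288.5478921508789 229.47967964172364 [ 5.7757 12.6363] 170.0140838623047 260
281.9266191101074 217.37057834625244 [11.0427 12.818 ] 159.43455505371094 280
282.17093521118164 217.27316719055176 [6.482  7.8443] 156.94021606445312 159
266.131533203125 207.5461466884613 [ 6.0846 29.5362] 96.04762268066406 453
[281.4799 217.7409] [265.8136 225.5127] [268.5842 286.3003]
```

Call:
play_rows(
  travel=[
    [3.3,1.9,0],
    [3.4,2.0,0],
    [3.5,2.1,0],
    [3.5,2.1,0],
    [3.5,2.1,0],
    [3.5,2.1,0],
    [3.5,2.1,0],
    [3.5,2.1,0],
    [3.5,2.1,0],
    [3.5,2.1,0],
    [3.0,1.8,0],
    [0.8,0.5,0],
  ],
  rotation=[
    [0,0,-0.11],
    [0,0,-0.11],
    [0,0,-0.106],
    [0,0,0],
    [0,0,0],
    [0,0,0],
    [0,0,0],
    [0,0,0],
    [0,0,0],
    [0,0,0],
    [0,0,0],
    [0,0,0],
  ],
  claw=[5,5,5,5,5,5,5,5,5,5,5,5],
  squeeze=100,
)

```text
time_s: 1.1
position: [0.5669, -0.2808, 0.2257]
tool_rot: [[-0.005, -0.019, -1.0], [0.009, -1.0, 0.019], [-1.0, -0.009, 0.005]]
ft_force: [0.5, 0.1, -0.2]
grip_width: 0.05
```

Call:
play_rows(
  travel=[
    [-0.2,-0.8,0],
    [0,0,0],
    [0,0,-2.5],
    [0,0,-2.5],
    [0,0,-2.5],
    [0,0,-2.0],
    [0,0,-1.2],
    [0,0,0],
  ],
  rotation=[
    [0,0,-0.019],
    [0,0,0],
    [0,0,0],
    [0,0,0],
    [0,0,0],
    [0,0,0],
    [0,0,0],
    [0,0,0],
  ],
  claw=[5,5,5,5,5,5,5,5],
)

```text
time_s: 1.77
position: [0.5595, -0.2935, 0.1142]
tool_rot: [[-0.007, -0.044, -0.999], [0.008, -0.999, 0.044], [-1.0, -0.008, 0.007]]
ft_force: [-0.1, 0.3, -1.4]
grip_width: 0.0501
```

```bash
cat > snap.py <<'E'
import sys
from h import *
# args: tag, cam,x0,y0,w,h,scale ...
a=sys.argv; tag=a[1]
for k in range(2,len(a),6):
    n=a[k]; x0,y0,w,h,s=map(int,a[k+1:k+6]); im=env.get_image(n)[:,:,::-1]
    cv2.imwrite(f"pics/{tag}_{n}_full.png",im)
    cv2.imwrite(f"pics/{tag}_{n}.png",cv2.resize(im[y0:y0+h,x0:x0+w],None,fx=s,fy=s,interpolation=cv2.INTER_CUBIC))
o=env.observe(); print(o['time_s'],o['position'].round(4),o['q'].round(1),o['ft_force'].round(1),o['grip_width'].round(4))
E
python3 snap.py g1 side 260 100 150 120 5
```

```text
Traceback (most recent call last):
  File "snap.py", line 9, in <module>
    o=env.observe(); print(o['time_s'],o['position'].round(4),o['q'].round(1),o['ft_force'].round(1),o['grip_width'].round(4))
                                                                                                     ^^^^^^^^^^^^^^^^^^^^^
AttributeError: 'float' object has no attribute 'round'
```

View pics/g1_side.png

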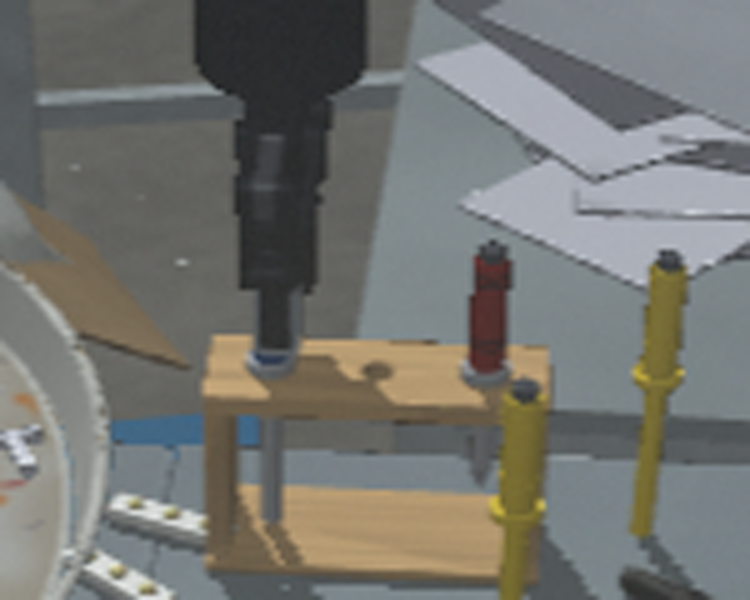

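Call:
play_rows(
  travel=[
    [0.5,0.4,-0.2],
    [0,0,0],
    [0,0,0],
  ],
  rotation=[
    [0,0,0.044],
    [0,0,0],
    [0,0,0],
  ],
  claw=[5,5,5],
)

```text
time_s: 2.07
position: [0.5637, -0.2928, 0.1165]
tool_rot: [[-0.003, -0.004, -1.0], [0.005, -1.0, 0.004], [-1.0, -0.005, 0.003]]
ft_force: [0.5, 0.1, -0.1]
grip_width: 0.05
```

```bash
sed -i "s/o\['grip_width'\].round(4)/round(o['grip_width'],4)/" snap.py; python3 snap.py g2 top 400 180 130 120 5
```

```text
2.1167 [ 0.5637 -0.2928  0.1167] [-38.1  35.8  69.4   0.1  75.   52. ] [ 0.3 -0.5  0.9] 0.0498
```

View pics/g2_top.png

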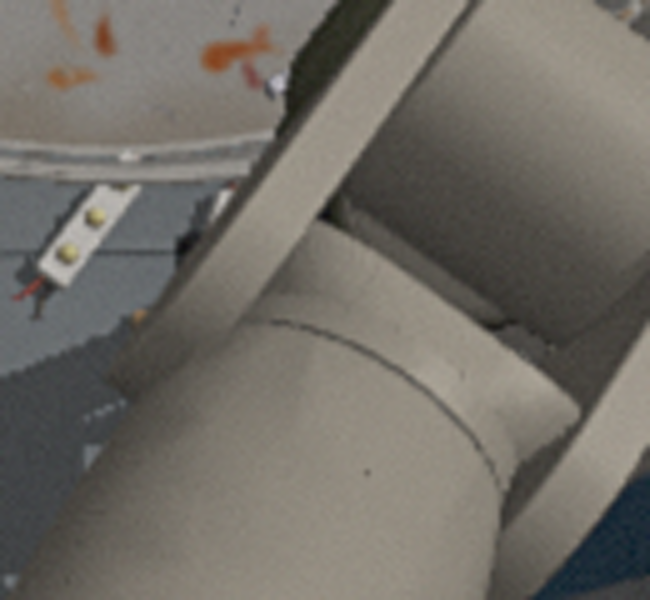

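Call:
play_rows(
  travel=[
    [0.1,0.45,-0.45],
    [0,0,0],
    [0,0,0],
    [0,0,0],
    [0,0,0],
  ],
  rotation=[
    [0,0,0],
    [0,0,0],
    [0,0,0],
    [0,0,0],
    [0,0,0],
  ],
  claw=[5,5,2.4,2.4,2.4],
)

```text
time_s: 2.53
position: [0.5646, -0.2888, 0.1139]
tool_rot: [[-0.0, -0.007, -1.0], [0.002, -1.0, 0.007], [-1.0, -0.002, 0.0]]
ft_force: [-0.2, 0.1, -0.8]
grip_width: 0.0241
```

```bash
python3 snap.py g3 side 260 100 150 120 5
```

```text
2.5833 [ 0.5646 -0.2888  0.1139] [-37.8  35.8  70.    0.1  74.3  52.5] [-0.2 -0.4  0.1] 0.0244
```

View pics/g3_side.png

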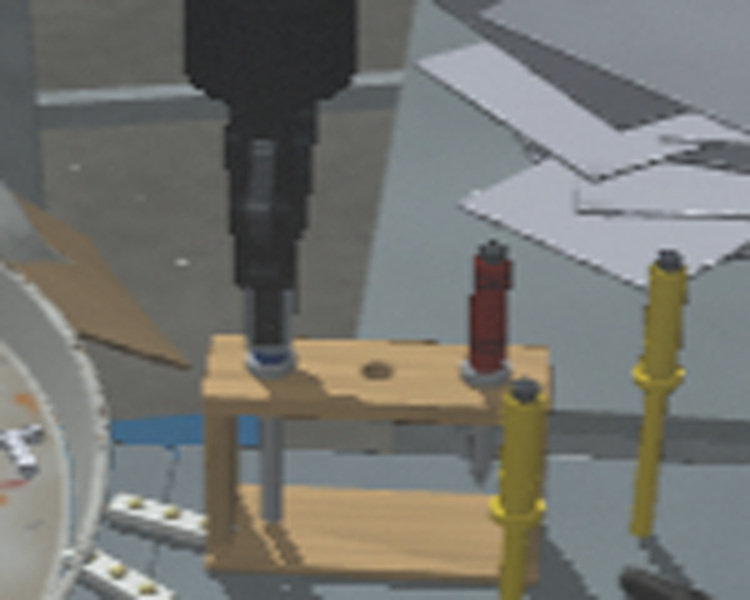

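Call:
play_rows(
  travel=[
    [0,0,0],
    [0,0,0],
    [0,0,0],
    [0,0,0],
  ],
  rotation=[
    [0,0,0],
    [0,0,0],
    [0,0,0],
    [0,0,0],
  ],
  claw=[1.4,1.0,1.0,1.0],
)

```text
time_s: 2.92
position: [0.5647, -0.2889, 0.1142]
tool_rot: [[-0.0, -0.007, -1.0], [0.002, -1.0, 0.007], [-1.0, -0.002, 0.0]]
ft_force: [-0.2, 0.4, 0.8]
grip_width: 0.0162
```

Call:
play_rows(
  travel=[
    [0,0,0.8],
    [0,0,1.5],
    [0,0,2.0],
    [0,0,2.5],
    [0,0,2.5],
    [0,0,2.5],
    [0,0,1.5],
    [0,0,0],
    [0,0,0],
  ],
  rotation=[
    [0,0,0],
    [0,0,0],
    [0,0,0],
    [0,0,0],
    [0,0,0],
    [0,0,0],
    [0,0,0],
    [0,0,0],
    [0,0,0],
  ],
  claw=[1,1,1,1,1,1,1,1,1],
)

```text
time_s: 3.67
position: [0.5634, -0.2884, 0.2547]
tool_rot: [[-0.001, -0.007, -1.0], [0.002, -1.0, 0.007], [-1.0, -0.002, 0.001]]
ft_force: [-0.3, 0.6, -1.9]
grip_width: 0.0159
```

```bash
python3 snap.py l1 side 260 60 150 120 5
```

```text
3.7167 [ 0.5634 -0.2883  0.2546] [-37.8  29.8  57.2   0.1  93.2  52.6] [ 0.6 -0.1 -0.3] 0.0157
```

View pics/l1_side.png

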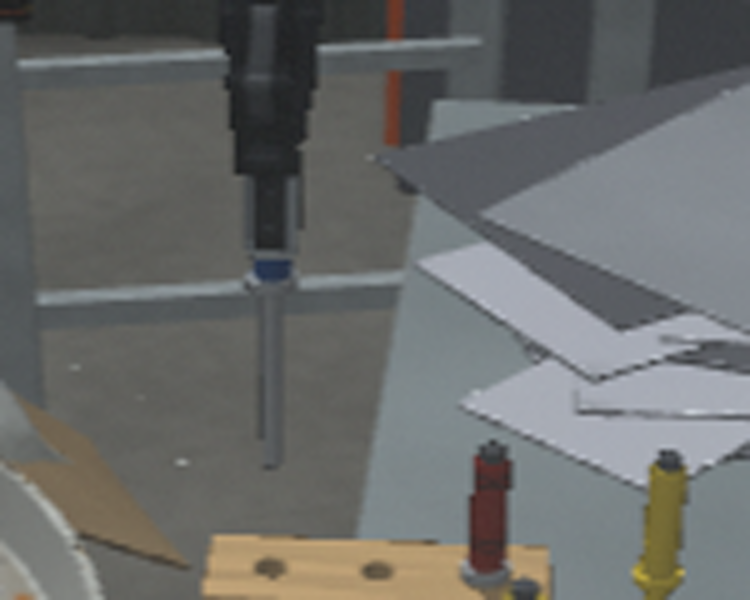

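Run:
```python
from h import *
print(proj("side",(.5634,-.2884,.1494)), proj("side",(.5634,-.2884,.2354)))
M=np.array([.615,.0418,.141])
a=np.array([-.02,-.5,.8657]); 
for d in (.0,.02,.04): print(d, (M+a*(d+.1052)).round(4))
```

```text
[314.04587348 152.05549796] [313.83018584 116.48463423]
0.0 [ 0.6129 -0.0108  0.2321]
0.02 [ 0.6125 -0.0208  0.2494]
0.04 [ 0.6121 -0.0308  0.2667]
```

Call:
play_rows(
  travel=[
    [0.5,1.5,1.5],
    [0.6,2.8,1.5],
    [0.6,3.2,1.0],
    [0.6,3.2,0.5],
    [0.6,3.2,0.3],
    [0.6,3.2,0],
    [0.6,3.2,0],
    [0.6,2.8,0],
    [0.2,1.5,0],
    [0,0.4,0],
    [0,0,0],
  ],
  rotation=[
    [0,0,0],
    [0.1,0,0],
    [0.1,0,0],
    [0.1,0,0],
    [0.1,0,0],
    [0.1,0,0],
    [0.02,0,-0.04],
    [0,0,0],
    [0,0,0],
    [0,0,0],
    [0,0,0],
  ],
  claw=[1,1,1,1,1,1,1,1,1,1,1],
)

```text
time_s: 4.63
position: [0.6106, -0.0276, 0.29]
tool_rot: [[-0.003, -0.056, -0.998], [0.532, -0.846, 0.046], [-0.847, -0.531, 0.033]]
ft_force: [0.3, -0.6, -1.1]
grip_width: 0.0161
```

```bash
python3 snap.py m1 side 170 140 160 120 5 top 220 160 160 120 5
```

```text
4.7333 [ 0.6107 -0.029   0.2903] [-25.9  29.9  57.6  29.7 105.7  72.2] [ 0.7  0.2 -1.6] 0.0156
```

View pics/m1_side.png

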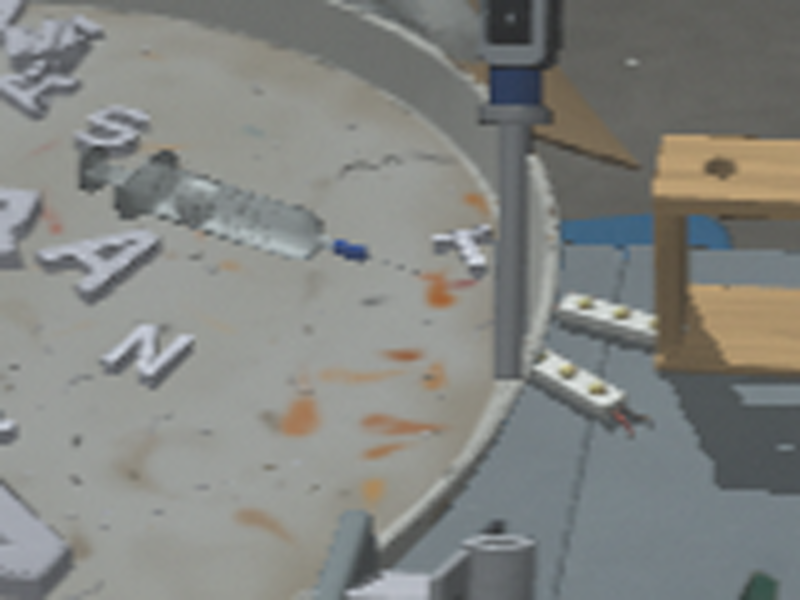

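View pics/m1_top.png

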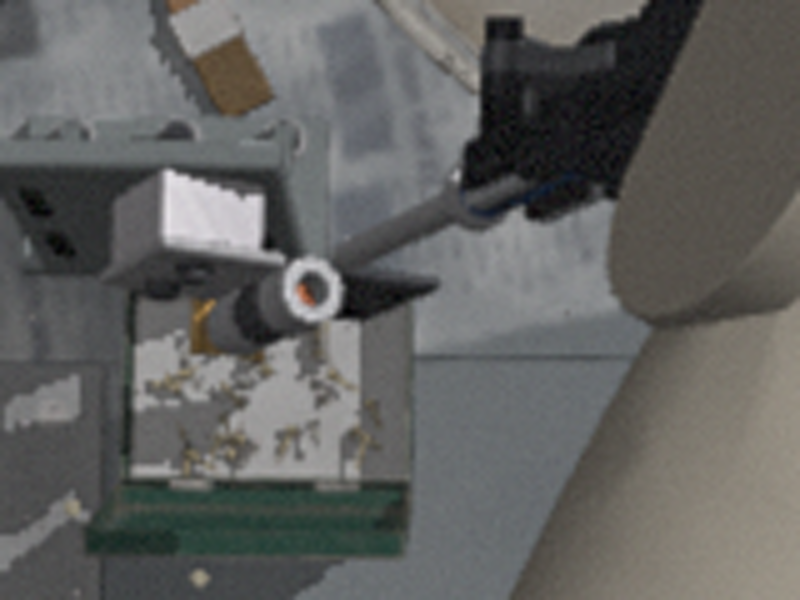

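Call:
play_rows(
  travel=[
    [0.1,0.2,-1.2],
    [0.05,0.1,-1.2],
    [0,0,-0.6],
    [0,0,0],
    [0,0,0],
  ],
  rotation=[
    [-0.037,0,-0.045],
    [0,0,0],
    [0,0,0],
    [0,0,0],
    [0,0,0],
  ],
  claw=[1,1,1,1,1],
)

```text
time_s: 5.15
position: [0.6125, -0.0325, 0.2594]
tool_rot: [[0.026, -0.102, -0.994], [0.495, -0.863, 0.101], [-0.868, -0.495, 0.028]]
ft_force: [0.7, 0.1, -0.7]
grip_width: 0.0161
```

```bash
python3 snap.py m2 side 230 170 70 75 8 top 240 170 100 75 8;python3 -c "
from h import *; print(env.observe()['tool_rot'].round(4))"
```

```text
5.25 [ 0.6126 -0.0324  0.2596] [-25.6  29.9  61.7  27.7  99.5  72.6] [-0.2  0.4 -1.2] 0.016
[[ 0.0268 -0.1013 -0.9945]
 [ 0.4952 -0.8629  0.1012]
 [-0.8684 -0.4952  0.027 ]]
```

View pics/m2_side.png

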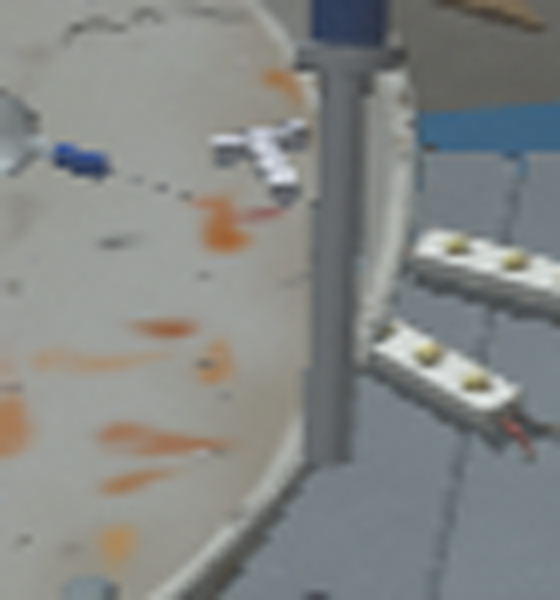

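View pics/m2_top.png

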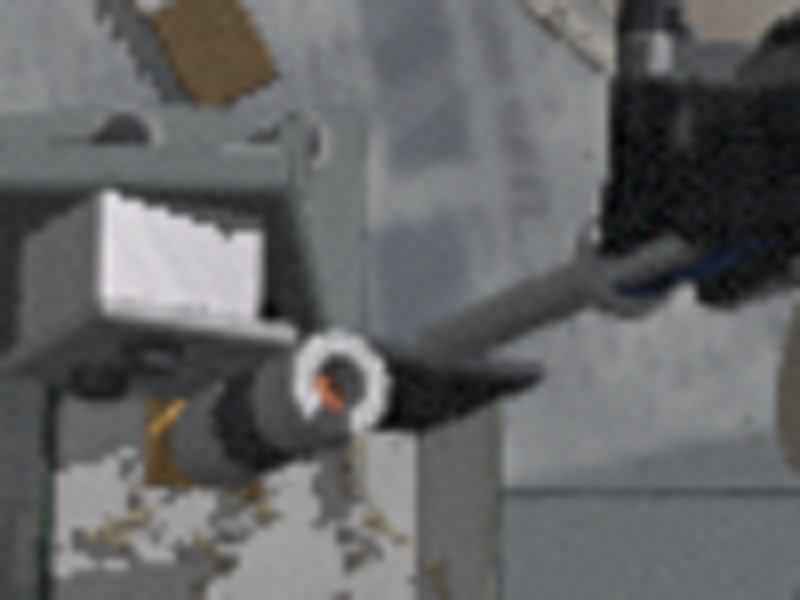

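Run:
```python
from h import *
o=env.observe(); p=o['position'];x=o['tool_rot'][:,0]; tip=p+.1052*x; print(tip)
print("pred tip",proj("side",tip),proj("top",tip)); fl=tip-.086*x
print("pred flange",proj("side",fl),proj("top",fl))
s=lambda a,b:(a/8+230-.44,b/8+170-.44); t=lambda a,b:(a/8+240-.44,b/8+170-.44)
print("meas tip",s(328,459),t(427,338)); print("shank top side",s(347,68),"top",t(585,278))
gs=cv2.cvtColor(cv2.imread("pics/m2_side_full.png"),cv2.COLOR_BGR2GRAY)
for y in range(222,230): print(y,gs[y,264:278].tolist())
gt=cv2.cvtColor(cv2.imread("pics/m2_top_full.png"),cv2.COLOR_BGR2GRAY)
for y in range(204,220): print(y,gt[y,284:312].tolist())
```

```text
[0.61544967 0.01972745 0.16825232]
pred tip [269.9700538  227.17568418] [293.00306533 213.40283057]
pred flange [272.39321499 177.91809449] [316.34135742 203.10402588]
meas tip (270.56, 226.935) (292.935, 211.81)
shank top side (272.935, 178.06) top (312.685, 204.31)
222 [139, 140, 150, 147, 109, 106, 105, 99, 90, 91, 111, 125, 127, 127]
223 [141, 143, 160, 153, 104, 106, 106, 98, 88, 90, 110, 124, 126, 127]
224 [140, 152, 170, 155, 106, 106, 104, 98, 88, 95, 117, 127, 125, 126]
225 [143, 159, 173, 150, 105, 106, 103, 97, 86, 94, 118, 127, 127, 127]
226 [151, 170, 169, 142, 104, 105, 104, 96, 86, 95, 117, 126, 125, 126]
227 [162, 173, 161, 146, 103, 102, 101, 98, 89, 94, 118, 123, 125, 127]
228 [170, 161, 145, 111, 85, 94, 113, 113, 117, 125, 126, 127, 125, 125]
229 [166, 149, 123, 91, 102, 125, 126, 125, 124, 125, 125, 124, 125, 124]
204 [115, 109, 117, 105, 103, 101, 99, 100, 101, 101, 98, 99, 100, 106, 114, 129, 129, 129, 135, 129, 124, 117, 106, 107, 92, 83, 80, 75]
205 [118, 106, 119, 111, 105, 101, 100, 101, 98, 100, 101, 101, 104, 109, 114, 124, 132, 133, 128, 122, 107, 90, 85
[... 1114 characters left out ...]
3, 63, 64, 60, 68, 94, 104, 116, 119, 124, 129, 126, 126, 132, 129, 127]
215 [119, 176, 185, 172, 60, 35, 37, 42, 46, 59, 63, 59, 58, 63, 66, 71, 68, 79, 83, 82, 91, 92, 92, 101, 126, 129, 128, 127]
216 [82, 133, 183, 175, 74, 24, 24, 30, 33, 34, 42, 46, 41, 43, 46, 51, 50, 56, 63, 67, 65, 69, 72, 83, 112, 123, 125, 129]
217 [68, 113, 183, 178, 128, 40, 31, 21, 20, 34, 32, 32, 29, 25, 28, 31, 31, 37, 36, 33, 41, 39, 42, 77, 116, 126, 128, 132]
218 [75, 112, 192, 177, 104, 34, 23, 35, 28, 23, 31, 27, 24, 13, 22, 23, 32, 16, 23, 24, 31, 51, 85, 120, 123, 122, 126, 129]
219 [77, 118, 194, 172, 86, 22, 23, 26, 35, 34, 31, 29, 25, 27, 22, 24, 24, 24, 52, 72, 88, 119, 124, 128, 128, 124, 127, 128]
```

Run:
```python
from h import *
print(onz("side",(269.6,248.0),.141),onz("side",(269.1,247.6),.141),onz("top",(282.05,217.32),.141))
print(tri((269.1,247.6),(282.05,217.32)))
M=np.array([.6153,.0418,.141]); a=np.array([-.0205,-.4998,.866])
print("TCP for tip 15mm above, 5 above:",M+a*.1202,M+a*.1102)
```

```text
[0.6140639 0.0440064 0.141    ] [0.61510422 0.04299065 0.141     ] [0.61530469 0.04143444 0.141     ]
(array([0.61551315, 0.04151234, 0.1397772 ]), np.float64(0.20994917578328934))
TCP for tip 15mm above, 5 above: [ 0.6128359  -0.01827596  0.2450932 ] [ 0.6130409  -0.01327796  0.2364332 ]
```

Call:
play_rows(
  travel=[
    [0,0.7,-0.6],
    [0,0.5,-0.5],
    [0,0.2,-0.3],
    [0,0,0],
    [0,0,0],
  ],
  rotation=[
    [0.006,0,0.012],
    [0,0,0],
    [0,0,0],
    [0,0,0],
    [0,0,0],
  ],
  claw=[1,1,1,1,1],
)

```text
time_s: 5.67
position: [0.6129, -0.0171, 0.2451]
tool_rot: [[0.021, -0.089, -0.996], [0.501, -0.861, 0.088], [-0.865, -0.501, 0.026]]
ft_force: [-0.8, -0.4, -0.3]
grip_width: 0.0159
```

```bash
cat > st.py <<'E'
from h import *
np.set_printoptions(precision=4,suppress=True)
M=np.array([.6153,.0418,.141]); a=np.array([-.0205,-.4998,.866])
o=env.observe(); p=o['position'];R=o['tool_rot'];x=R[:,0]; tip=p+.1052*x
d=tip-M; h=d@a; l=d-h*a
print("t",round(o['time_s'],2),"TCP",p,"xdir",x,"depth mm",round(-h*1000,1),"lat mm",l*1000,"F",o['ft_force'].round(1),"T",o['wrist_torque'].round(2),"w",round(o['grip_width'],4),"q",o['q'].round(1))
E
python3 st.py; python3 snap.py m3 side 230 190 70 75 8 top 240 170 100 75 8
```

```text
t 5.67 TCP [ 0.6129 -0.0171  0.2451] xdir [ 0.0214  0.501  -0.8652] depth mm -14.4 lat mm [0.1202 0.9859 0.5689] F [-0.8 -0.4 -0.3] T [-0.33  0.02 -0.03] w 0.0159 q [-24.4  30.2  63.6  28.   97.4  71.9]
5.7667 [ 0.613  -0.0174  0.2452] [-24.4  30.2  63.6  28.   97.4  71.9] [ 0.2 -0.  -0.7] 0.0159
```

View pics/m3_side.png

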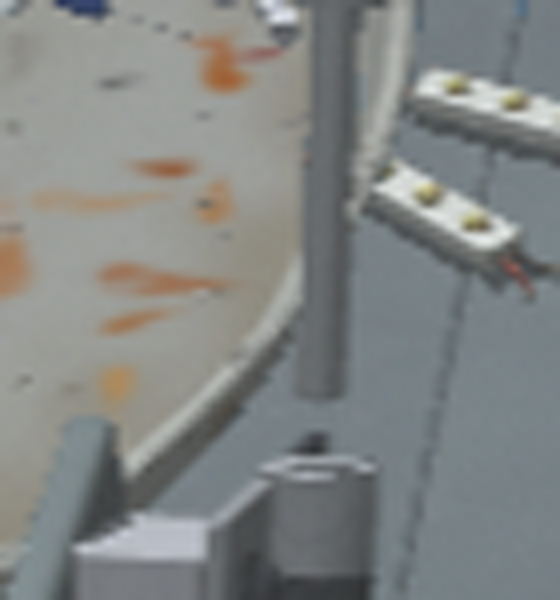

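View pics/m3_top.png

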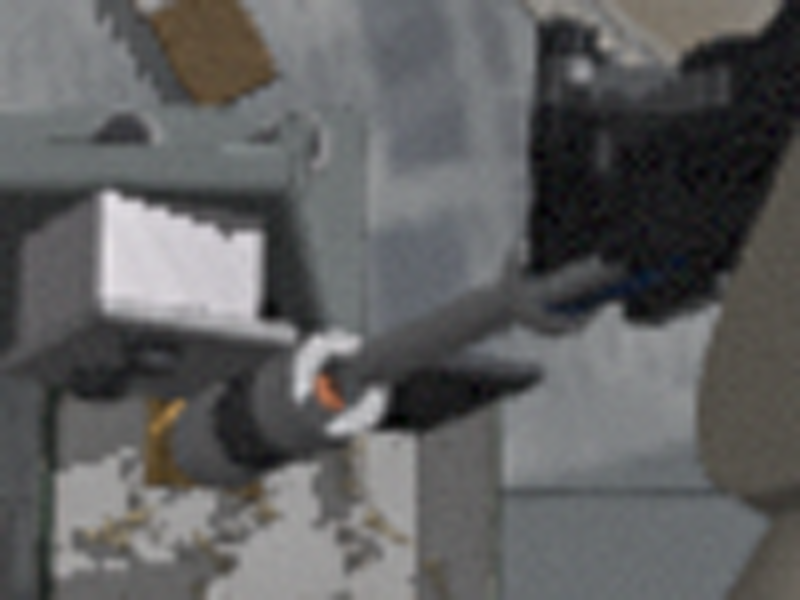

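Run:
```python
from h import *
np.set_printoptions(precision=2,suppress=True,linewidth=200)
gt=cv2.cvtColor(cv2.imread("pics/m3_top_full.png"),cv2.COLOR_BGR2GRAY)
for y in range(202,224): print(y,' '.join('%3d'%v for v in gt[y,274:306]))
gs=cv2.cvtColor(cv2.imread("pics/m3_side_full.png"),cv2.COLOR_BGR2GRAY)
for y in range(228,256): print(y,' '.join('%3d'%v for v in gs[y,260:280]))
```

```text
202  42  46  47  59  85 103 117 113 113 112 113 111 112 104 100 102  97 103 102 101  98 104 103 102 113 123 122 124 122  91  86  94
203  46  47  47  51  77 102 116 114 115 116 117 110 114 106 103 103  98 101 102 102 101  98 101 102 117 126 127 127 113  81  76  57
204  43  45  44  53  65  94 117 115 117 115 113 105 116 106 100 102 101 100 101 100 103 100 105 105 114 127 132 125 106  79  77  57
205  42  50  48  50  64  87 109 115 118 118 117 107 116 109 103 101 103 101  99 102  99  99 103 111 115 124 114 109  87  77  79  74
206  42  44  43  49  62  82 105 114 114 113 115 107 116 109 100 100  98  99 100 102 104 101 107 106  99  92  90  86  81  72  78  79
207  36  46  49  50  52  75  99 114 115 117 115 103 113 107 105  98 102 101 103  98 103 103  99  87  87  82  78  77  76  74  71  77
208  21  47  45  41  49  66  91 116 115 115 116 101 112 110 105 101 102 100 103 101  92  87  83  80  80  78  74  73  67  63  73  74
209  35  51  47  42  48  62  87 104 116 115 114 102 116 109 106 102 100 100  94  89  84  78  80  75  76  75  68  65  58  59  62  68
210 116 116  81  43  38  50  76 104 112 113 
[... 3455 characters left out ...]
 154 147 125 111 126 125 126
248 126 124 143 170 171 157 129 106 109 104 106 107 102 104 135 165 147 116 126 125
249 127 126 118 109 115 130 147 161 172 160 152 135  97  98  96  88  91 111 124 124
250 130 148 158 134 105 107 106 107 105 102 103 100  99  97  93  88  92 111 124 125
251 149 153 128  93  97 107 108 106 107 105 104 101 100  96  92  87  91 110 125 125
252 154 123  84  82  98 107 107 109 108 107 105 103 100  95  93  86  89 110 125 126
253 114  81  74  82  97 107 109 108 109 106 103 104 100  94  89  85  89 111 126 127
254  80  75  76  82  98 108 110 109 109 107 103 103  99  92  88  84  88 111 126 125
255  76  76  75  83  97 107 108 109 109 107 105 103  98  92  89  83  89 111 126 126
```

Call:
play_rows(
  travel=[
    [-0.03,0.26,-0.46],
    [0,0.2,-0.5],
    [0,0,0],
    [0,0,0],
  ],
  rotation=[
    [0,0,0],
    [0,0,0],
    [0,0,0],
    [0,0,0],
  ],
  claw=[1,1,1,1],
)

```text
time_s: 6.1
position: [0.6127, -0.0125, 0.2349]
tool_rot: [[0.023, -0.089, -0.996], [0.5, -0.861, 0.088], [-0.865, -0.5, 0.025]]
ft_force: [0.1, 0.4, -1.2]
grip_width: 0.0156
```

```bash
sed -i 's/M=np.array.*; a/M=np.array([.6149,.0418,.141]); a/' st.py; python3 st.py; python3 snap.py m4 side 230 200 70 75 8 top 240 170 100 75 8; python3 st.py
```

```text
t 6.1 TCP [ 0.6127 -0.0125  0.2349] xdir [ 0.0225  0.5004 -0.8655] depth mm -3.3 lat mm [ 0.2394 -0.0153 -0.0039] F [ 0.1  0.4 -1.2] T [-0.34 -0.02  0.05] w 0.0156 q [-24.   30.5  64.9  28.   95.8  71.6]
6.2 [ 0.6127 -0.0126  0.235 ] [-24.   30.5  64.9  28.   95.8  71.6] [ 0.2  0.  -1.3] 0.0161
t 6.2 TCP [ 0.6127 -0.0126  0.235 ] xdir [ 0.0226  0.5004 -0.8655] depth mm -3.5 lat mm [ 0.2528 -0.0305 -0.0123] F [ 0.2  0.  -1.3] T [-0.34 -0.01  0.03] w 0.0161 q [-24.   30.5  64.9  28.   95.8  71.6]
```

View pics/m4_side.png

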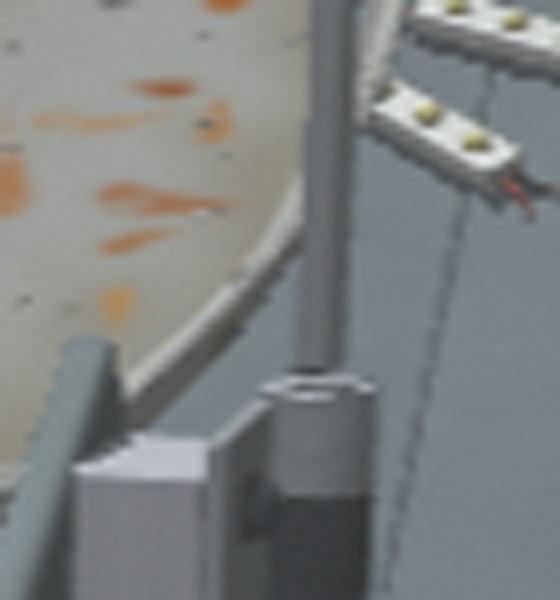

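View pics/m4_top.png

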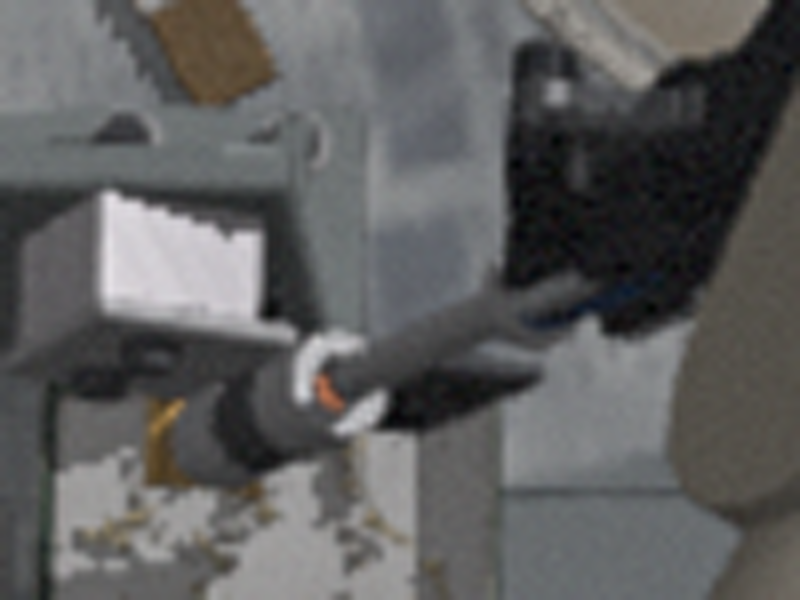

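Call:
play_rows(
  travel=[
    [0,0.07,-0.13],
    [0,0.07,-0.13],
    [0,0.05,-0.09],
    [0,0.03,-0.05],
  ],
  rotation=[
    [0,0,0],
    [0,0,0],
    [0,0,0],
    [0,0,0],
  ],
  claw=[1,1,1,1],
)

```text
time_s: 6.53
position: [0.6129, -0.0105, 0.231]
tool_rot: [[0.023, -0.089, -0.996], [0.5, -0.861, 0.088], [-0.866, -0.5, 0.024]]
ft_force: [-0.2, 0.7, -1.3]
grip_width: 0.0158
```

```bash
python3 st.py
```

```text
t 6.53 TCP [ 0.6129 -0.0105  0.231 ] xdir [ 0.0234  0.5001 -0.8656] depth mm 1.1 lat mm [ 0.4336 -0.196  -0.1027] F [-0.2  0.7 -1.3] T [-0.28  0.04  0.05] w 0.0158 q [-23.8  30.6  65.4  28.   95.2  71.5]
```

Call:
play_rows(
  travel=[
    [-0.02,0.06,-0.09],
    [0,0.05,-0.09],
    [0,0.05,-0.09],
    [0,0,0],
  ],
  rotation=[
    [0,0,0.005],
    [0,0,0],
    [0,0,0],
    [0,0,0],
  ],
  claw=[1,1,1,1],
)

```text
time_s: 6.87
position: [0.6127, -0.0087, 0.228]
tool_rot: [[0.021, -0.084, -0.996], [0.5, -0.862, 0.083], [-0.866, -0.5, 0.024]]
ft_force: [0.3, 1.5, -1.2]
grip_width: 0.0162
```

```bash
python3 st.py
```

```text
t 6.87 TCP [ 0.6127 -0.0087  0.228 ] xdir [ 0.0206  0.5002 -0.8656] depth mm 4.6 lat mm [-0.164  -0.1561 -0.0931] F [ 0.3  1.5 -1.2] T [-0.35  0.   -0.01] w 0.0162 q [-23.6  30.7  65.6  27.9  94.9  71.1]
```

Call:
play_rows(
  travel=[
    [0,0.05,-0.09],
    [0,0.05,-0.09],
    [0,0.05,-0.09],
    [0,0.05,-0.09],
    [0,0.05,-0.09],
    [0,0,0],
  ],
  rotation=[
    [0,0,0],
    [0,0,0],
    [0,0,0],
    [0,0,0],
    [0,0,0],
    [0,0,0],
  ],
  claw=[1,1,1,1,1,1],
)

```text
time_s: 7.37
position: [0.6127, -0.0059, 0.223]
tool_rot: [[0.021, -0.084, -0.996], [0.5, -0.862, 0.083], [-0.866, -0.5, 0.024]]
ft_force: [-0.2, 0.3, -0.6]
grip_width: 0.0158
```

```bash
python3 st.py; python3 snap.py m5 side 230 200 70 75 8 top 240 170 100 75 8
```

```text
t 7.37 TCP [ 0.6127 -0.0059  0.223 ] xdir [ 0.0207  0.5002 -0.8657] depth mm 10.3 lat mm [-0.2648 -0.2446 -0.1453] F [-0.2  0.3 -0.6] T [-0.3   0.02 -0.02] w 0.0158 q [-23.4  30.8  66.2  27.9  94.1  71. ]
7.4667 [ 0.6127 -0.006   0.2232] [-23.4  30.8  66.2  27.9  94.1  71. ] [-0.7  0.3 -0.8] 0.0158
```

View pics/m5_side.png

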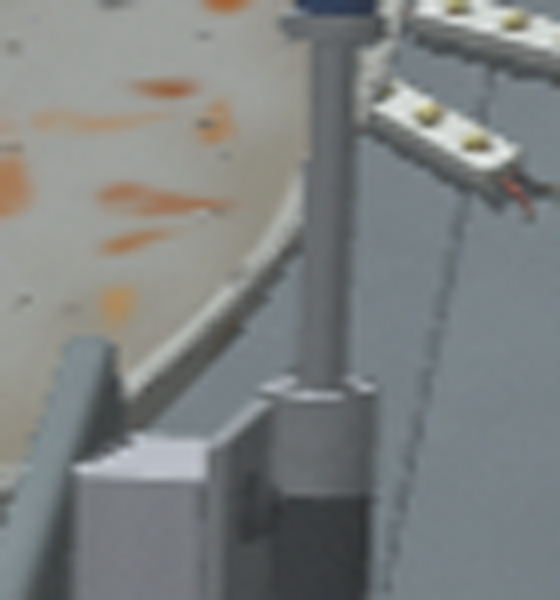

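View pics/m5_top.png

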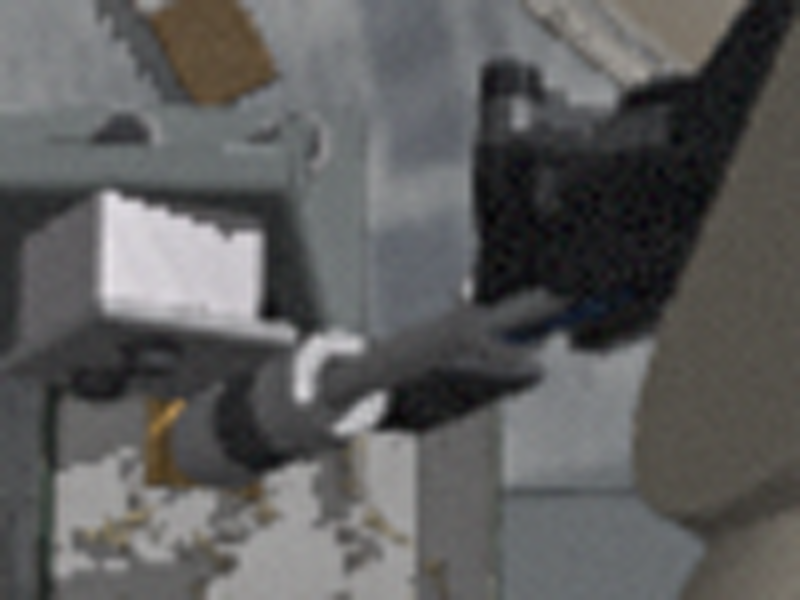

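Call:
play_rows(
  travel=[
    [0.02,0.07,-0.09],
    [0,0.05,-0.09],
    [0,0.05,-0.09],
    [0,0.05,-0.09],
    [0,0.05,-0.09],
    [0,0.05,-0.09],
  ],
  rotation=[
    [0,0,0],
    [0,0,0],
    [0,0,0],
    [0,0,0],
    [0,0,0],
    [0,0,0],
  ],
  claw=[1,1,1,1,1,1],
)

```text
time_s: 7.97
position: [0.6133, -0.0032, 0.2185]
tool_rot: [[0.023, -0.083, -0.996], [0.499, -0.863, 0.084], [-0.866, -0.499, 0.022]]
ft_force: [-0.2, -1.2, 1.3]
grip_width: 0.0157
```

```bash
python3 st.py
```

```text
t 7.97 TCP [ 0.6133 -0.0032  0.2185] xdir [ 0.0232  0.4991 -0.8662] depth mm 15.6 lat mm [ 0.5426 -0.3156 -0.1661] F [-0.2 -1.2  1.3] T [-0.35  0.15  0.02] w 0.0157 q [-23.1  31.   66.7  28.   93.3  70.9]
```

Call:
play_rows(
  travel=[
    [-0.04,0.06,-0.09],
    [0,0.06,-0.1],
    [0,0.06,-0.1],
    [0,0.06,-0.1],
    [0,0.06,-0.1],
    [0,0.06,-0.1],
  ],
  rotation=[
    [0,0,0.005],
    [0,0,0],
    [0,0,0],
    [0,0,0],
    [0,0,0],
    [0,0,0],
  ],
  claw=[1,1,1,1,1,1],
)

```text
time_s: 8.47
position: [0.6131, 0.0008, 0.2121]
tool_rot: [[0.021, -0.078, -0.997], [0.499, -0.863, 0.078], [-0.866, -0.499, 0.021]]
ft_force: [-0.4, -0.9, 0.9]
grip_width: 0.0156
```

```bash
python3 st.py; python3 snap.py m6 side 230 200 70 75 8; python3 st.py
```

```text
t 8.47 TCP [0.6131 0.0008 0.2121] xdir [ 0.0212  0.4993 -0.8662] depth mm 23.1 lat mm [-0.0566  0.0111  0.0097] F [-0.4 -0.9  0.9] T [-0.34  0.08 -0.01] w 0.0156 q [-22.8  31.2  67.4  28.   92.4  70.5]
8.5167 [0.613  0.001  0.2119] [-22.8  31.2  67.4  28.   92.4  70.5] [-0.   1.1 -1. ] 0.0157
t 8.52 TCP [0.613  0.001  0.2119] xdir [ 0.0208  0.4995 -0.8661] depth mm 23.4 lat mm [-0.2089  0.0636  0.0365] F [-0.   1.1 -1. ] T [-0.22 -0.02 -0.02] w 0.0157 q [-22.8  31.2  67.4  28.   92.4  70.5]
```

View pics/m6_side.png

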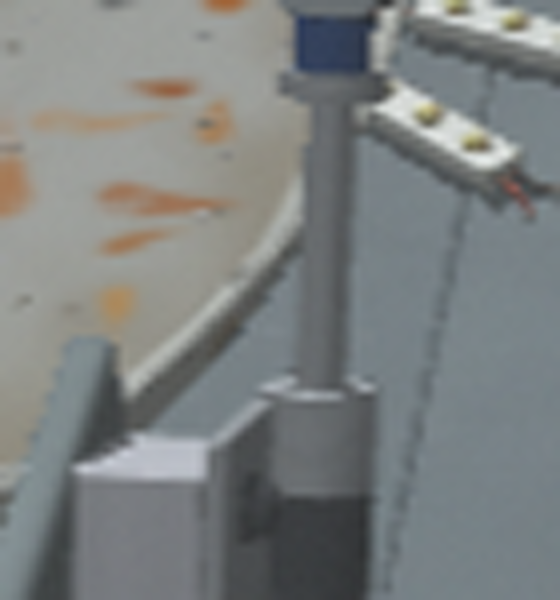

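Run:
```python
import cv2
im=cv2.imread("pics/m6_side_full.png")[265:325,235:305]; cv2.imwrite("pics/m6b.png",cv2.resize(im,None,fx=8,fy=8,interpolation=cv2.INTER_CUBIC))
```

```text
(no output)
```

View pics/m6b.png

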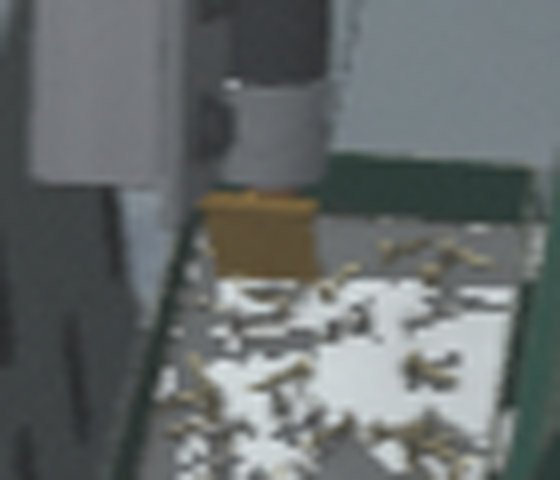

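Call:
play_rows(
  travel=[
    [0.02,0.08,-0.14],
    [0,0.09,-0.16],
    [0.01,0.09,-0.16],
    [0,0.09,-0.16],
    [0,0.09,-0.16],
    [0.01,0.09,-0.16],
    [0,0.09,-0.16],
    [0,0.09,-0.16],
  ],
  rotation=[
    [0,0,0],
    [0,0,0],
    [0,0,0],
    [0,0,0],
    [0,0,0],
    [0,0,0],
    [0,0,0],
    [0,0,0],
  ],
  claw=[1,1,1,1,1,1,1,1],
)

```text
time_s: 9.18
position: [0.6132, 0.009, 0.1979]
tool_rot: [[0.02, -0.078, -0.997], [0.5, -0.863, 0.078], [-0.866, -0.5, 0.022]]
ft_force: [0.0, -1.2, 0.4]
grip_width: 0.0159
```

```bash
python3 st.py
```

```text
t 9.18 TCP [0.6132 0.009  0.1979] xdir [ 0.02    0.4999 -0.8658] depth mm 39.5 lat mm [-0.3756  0.0838  0.0475] F [ 0.  -1.2  0.4] T [-0.24  0.01  0.02] w 0.0159 q [-22.1  31.8  68.9  28.1  90.4  70.2]
```

Call:
play_rows(
  travel=[
    [0.03,0.09,-0.15],
    [0.01,0.09,-0.16],
    [0.01,0.09,-0.16],
    [0,0.09,-0.16],
    [0,0.09,-0.16],
    [0.01,0.09,-0.16],
    [0,0.09,-0.16],
    [0,0.09,-0.16],
  ],
  rotation=[
    [0,0,0],
    [0,0,0],
    [0,0,0],
    [0,0,0],
    [0,0,0],
    [0,0,0],
    [0,0,0],
    [0,0,0],
  ],
  claw=[1,1,1,1,1,1,1,1],
)

```text
time_s: 9.85
position: [0.6136, 0.0173, 0.1834]
tool_rot: [[0.019, -0.078, -0.997], [0.5, -0.862, 0.077], [-0.866, -0.5, 0.023]]
ft_force: [-0.9, -0.3, -0.6]
grip_width: 0.0161
```

```bash
python3 st.py
```

```text
t 9.85 TCP [0.6136 0.0173 0.1834] xdir [ 0.0188  0.5003 -0.8657] depth mm 56.2 lat mm [-0.4714  0.0451  0.0263] F [-0.9 -0.3 -0.6] T [-0.22  0.28  0.14] w 0.0161 q [-21.3  32.4  70.2  28.2  88.3  69.9]
```

Call:
play_rows(
  travel=[
    [0.03,0.09,-0.15],
    [0.01,0.09,-0.15],
    [0.01,0.09,-0.15],
    [0,0.09,-0.15],
    [0,0.09,-0.15],
    [0.01,0.09,-0.15],
    [0,0.09,-0.15],
  ],
  rotation=[
    [0,0,-0.002],
    [0,0,0],
    [0,0,0],
    [0,0,0],
    [0,0,0],
    [0,0,0],
    [0,0,0],
  ],
  claw=[1,1,1,1,1,1,1],
)

```text
time_s: 10.43
position: [0.6136, 0.0243, 0.1711]
tool_rot: [[0.018, -0.081, -0.997], [0.5, -0.862, 0.079], [-0.866, -0.5, 0.025]]
ft_force: [-0.7, -0.1, -0.9]
grip_width: 0.0156
```

```bash
python3 st.py; python3 snap.py m7 side 220 220 90 75 8; python3 st.py
```

```text
t 10.43 TCP [0.6136 0.0243 0.1711] xdir [ 0.0177  0.5001 -0.8658] depth mm 70.4 lat mm [-0.8679 -0.0567 -0.0389] F [-0.7 -0.1 -0.9] T [-0.3   0.29  0.1 ] w 0.0156 q [-20.7  33.   71.4  28.4  86.6  69.7]
10.4833 [0.6135 0.0245 0.1708] [-20.7  33.   71.4  28.4  86.6  69.7] [-0.2  0.4 -1.3] 0.0156
t 10.48 TCP [0.6135 0.0245 0.1708] xdir [ 0.0172  0.5003 -0.8657] depth mm 70.7 lat mm [-1.0456  0.0138 -0.0024] F [-0.2  0.4 -1.3] T [-0.29  0.11  0.05] w 0.0156 q [-20.7  33.   71.4  28.4  86.6  69.7]
```

View pics/m7_side.png

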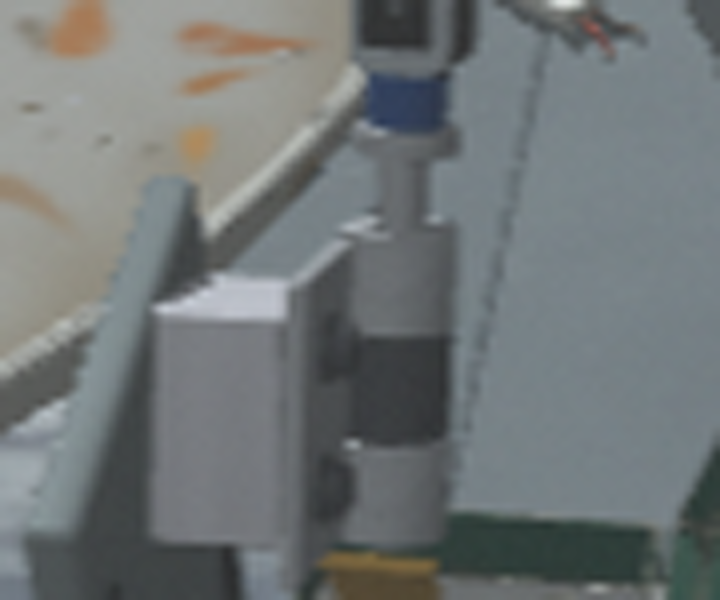

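Call:
play_rows(
  travel=[
    [0.06,0.09,-0.15],
    [0.02,0.09,-0.15],
    [0.01,0.09,-0.15],
    [0.01,0.09,-0.15],
    [0,0.05,-0.08],
    [0,0,0],
  ],
  rotation=[
    [0,0,-0.005],
    [0,0,0],
    [0,0,0],
    [0,0,0],
    [0,0,0],
    [0,0,0],
  ],
  claw=[1,1,1,1,1,1],
)

```text
time_s: 10.98
position: [0.614, 0.0289, 0.1635]
tool_rot: [[0.019, -0.086, -0.996], [0.5, -0.862, 0.084], [-0.866, -0.5, 0.027]]
ft_force: [-2.1, -0.0, 0.5]
grip_width: 0.0158
```

```bash
python3 st.py; python3 snap.py m8 side 220 240 100 75 8; python3 st.py
```

```text
t 10.98 TCP [0.614  0.0289 0.1635] xdir [ 0.0186  0.5001 -0.8658] depth mm 79.2 lat mm [-0.5785  0.123   0.0734] F [-2.1 -0.   0.5] T [-0.29  0.38  0.26] w 0.0158 q [-20.3  33.3  72.   28.5  85.5  69.9]
11.0333 [0.614  0.0289 0.1635] [-20.3  33.3  72.   28.5  85.5  69.9] [-1.8 -0.1 -0.9] 0.0159
t 11.03 TCP [0.614  0.0289 0.1635] xdir [ 0.0185  0.5002 -0.8657] depth mm 79.3 lat mm [-0.5906  0.1311  0.0778] F [-1.8 -0.1 -0.9] T [-0.35  0.4   0.24] w 0.0159 q [-20.3  33.3  72.   28.5  85.5  69.9]
```

View pics/m8_side.png

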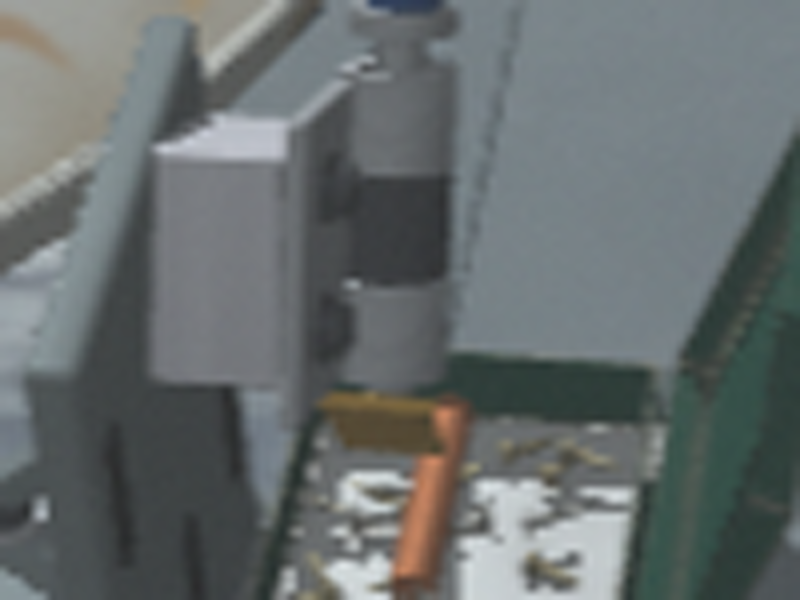

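Call:
play_rows(
  travel=[
    [0.03,-0.2,0.35],
    [0,-0.3,0.52],
    [-0.01,-0.4,0.7],
    [-0.02,-0.5,0.87],
    [-0.02,-0.5,0.87],
    [-0.02,-0.5,0.87],
  ],
  rotation=[
    [0,0,-0.002],
    [0,0,0],
    [0,0,0],
    [0,0,0],
    [0,0,0],
    [0,0,0],
  ],
  claw=[1,1,1,1,1,1],
)

```text
time_s: 11.53
position: [0.6138, 0.0035, 0.2081]
tool_rot: [[0.02, -0.088, -0.996], [0.501, -0.861, 0.086], [-0.865, -0.5, 0.027]]
ft_force: [0.9, -0.5, -0.5]
grip_width: 0.016
```

```bash
python3 st.py
```

```text
t 11.53 TCP [0.6138 0.0035 0.2081] xdir [ 0.0195  0.5007 -0.8654] depth mm 27.9 lat mm [0.4179 0.4125 0.2536] F [ 0.9 -0.5 -0.5] T [-0.29  0.06 -0.04] w 0.016 q [-22.5  31.5  67.7  28.   92.   71. ]
```

Call:
play_rows(
  travel=[
    [-0.05,-0.5,0.8],
    [-0.02,-0.5,0.87],
    [-0.02,-0.5,0.87],
    [-0.02,-0.5,0.87],
    [-0.02,-0.5,0.87],
    [-0.02,-0.4,0.87],
    [0,0,0.8],
    [0,0,0.5],
    [0,0,0],
  ],
  rotation=[
    [0,0,0],
    [0,0,0],
    [0,0,0],
    [0,0,0],
    [0,0,0],
    [0,0,0],
    [0,0,0],
    [0,0,0],
    [0,0,0],
  ],
  claw=[1,1,1,1,1,1,1,1,1],
)

```text
time_s: 12.28
position: [0.6134, -0.0323, 0.2853]
tool_rot: [[0.032, -0.086, -0.996], [0.496, -0.863, 0.091], [-0.868, -0.497, 0.015]]
ft_force: [0.0, 0.1, -1.0]
grip_width: 0.0157
```

```bash
python3 st.py; python3 snap.py m9 side 220 190 120 140 4 top 220 160 120 120 5
```

```text
t 12.28 TCP [ 0.6134 -0.0323  0.2853] xdir [ 0.0317  0.4963 -0.8676] depth mm -56.8 lat mm [3.005  6.5041 3.8133] F [ 0.   0.1 -1. ] T [-0.31 -0.01 -0.02] w 0.0157 q [-25.6  29.   59.   28.2 102.5  73.4]
12.3833 [ 0.6132 -0.032   0.284 ] [-25.6  29.1  59.1  28.2 102.4  73.4] [-0.5  0.7 -1.5] 0.0158
```

View pics/m9_side.png

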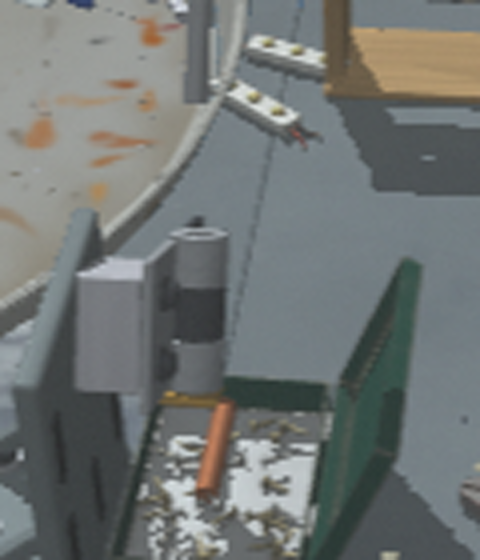

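View pics/m9_top.png

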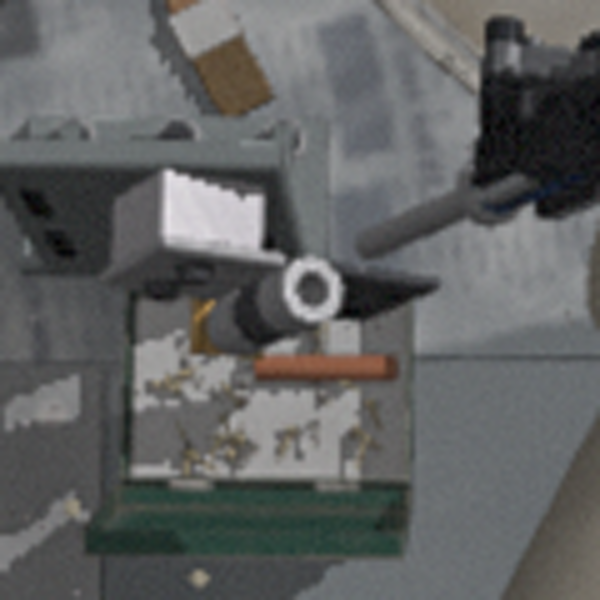

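```bash
cat > rv.py <<'E'
from h import *
from scipy.spatial.transform import Rotation as Rn
o=env.observe();R=o['tool_rot'];D=np.c_[[0,0,-1.],[0,-1.,0],[-1.,0,0]]
print(Rn.from_matrix(D@R.T).as_rotvec().round(4),o['position'].round(4),o['ft_force'].round(1),round(o['time_s'],2))
E
python3 rv.py
```

```text
[-0.5212  0.0068  0.0929] [ 0.6132 -0.032   0.284 ] [-0.5  0.7 -1.5] 12.38
```

Call:
play_rows(
  travel=[
    [-0.3,-1.5,0.3],
    [-0.5,-2.7,0],
    [-0.6,-3.1,0],
    [-0.6,-3.1,0],
    [-0.6,-3.1,0],
    [-0.6,-3.1,0],
    [-0.6,-3.1,0],
    [-0.5,-2.7,0],
    [-0.3,-1.5,0],
    [0,0,0],
    [0,0,0],
  ],
  rotation=[
    [0,0,0],
    [-0.087,0,0.015],
    [-0.087,0,0.015],
    [-0.087,0,0.015],
    [-0.087,0,0.015],
    [-0.087,0,0.015],
    [-0.087,0,0.015],
    [0,0,0],
    [0,0,0],
    [0,0,0],
    [0,0,0],
  ],
  claw=[1,1,1,1,1,1,1,1,1,1,1],
)

```text
time_s: 13.3
position: [0.5599, -0.2856, 0.2826]
tool_rot: [[-0.012, 0.001, -1.0], [-0.02, -1.0, -0.001], [-1.0, 0.02, 0.012]]
ft_force: [0.3, 0.1, -1.1]
grip_width: 0.0161
```

```bash
python3 rv.py
```

```text
[ 0.0196 -0.0118 -0.0013] [ 0.5599 -0.2856  0.2826] [ 0.3  0.1 -1.1] 13.3
```

Call:
play_rows(
  travel=[
    [0.45,-0.3,-1.0],
    [0,0,-1.5],
    [0,0,-1.5],
    [0,0,-0.6],
    [0,0,0],
    [0,0,0],
  ],
  rotation=[
    [0.02,-0.012,0],
    [0,0,0],
    [0,0,0],
    [0,0,0],
    [0,0,0],
    [0,0,0],
  ],
  claw=[1,1,1,1,1,1],
)

```text
time_s: 13.8
position: [0.5657, -0.2858, 0.2315]
tool_rot: [[0.001, 0.004, -1.0], [0.01, -1.0, -0.004], [-1.0, -0.01, -0.001]]
ft_force: [0.4, -0.3, 0.3]
grip_width: 0.0157
```

```bash
python3 rv.py;python3 snap.py r1 side 280 100 100 90 6; python3 rv.py
```

```text
[-0.0095  0.001  -0.0036] [ 0.5657 -0.2858  0.2315] [ 0.4 -0.3  0.3] 13.8
13.85 [ 0.5658 -0.2858  0.2317] [-37.7  30.6  59.5   0.5  90.2  52.1] [-0.4  0.2 -1. ] 0.0159
[-0.0092  0.0012 -0.0037] [ 0.5658 -0.2858  0.2317] [-0.4  0.2 -1. ] 13.85
```

View pics/r1_side.png

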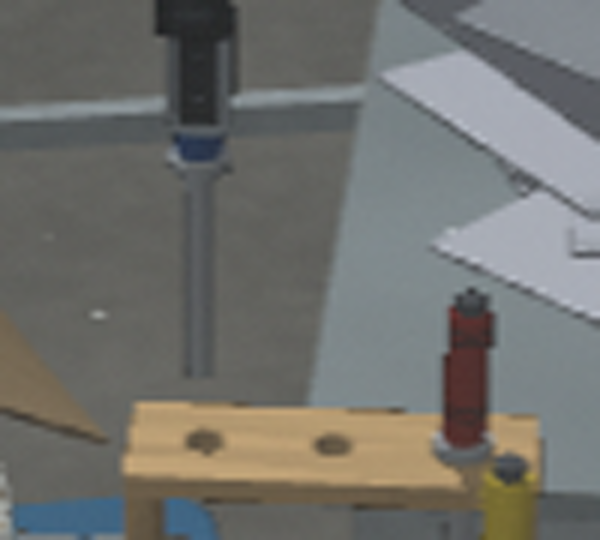

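Call:
play_rows(
  travel=[
    [-0.1,-0.27,-0.3],
    [0,0,0],
    [0,0,0],
  ],
  rotation=[
    [-0.009,0,0],
    [0,0,0],
    [0,0,0],
  ],
  claw=[1,1,1],
)

```text
time_s: 14.1
position: [0.5654, -0.2886, 0.2301]
tool_rot: [[0.004, 0.004, -1.0], [-0.002, -1.0, -0.004], [-1.0, 0.002, -0.004]]
ft_force: [0.4, 0.4, -1.5]
grip_width: 0.0157
```

```bash
python3 rv.py;python3 snap.py r2 side 290 130 60 55 10
python3 - <<'E'
from h import *
o=env.observe(); x=o['tool_rot'][:,0];tip=o['position']+.1052*x; print(x,tip,proj("side",tip), "hole guess", proj("side",(.5645,-.2885,.095)))
E
```

```text
[ 0.0021  0.0038 -0.0044] [ 0.5654 -0.2886  0.2301] [ 0.4  0.4 -1.5] 14.1
14.15 [ 0.5654 -0.2886  0.2301] [-37.7  30.5  59.9   0.   89.4  52. ] [0.5 0.3 0.3] 0.0156
[ 0.00368068 -0.00207374 -0.99999108] [ 0.56577277 -0.28884355  0.12489664] [313.0869356 161.4350678] hole guess [313.70436655 172.79546417]
```

View pics/r2_side.png

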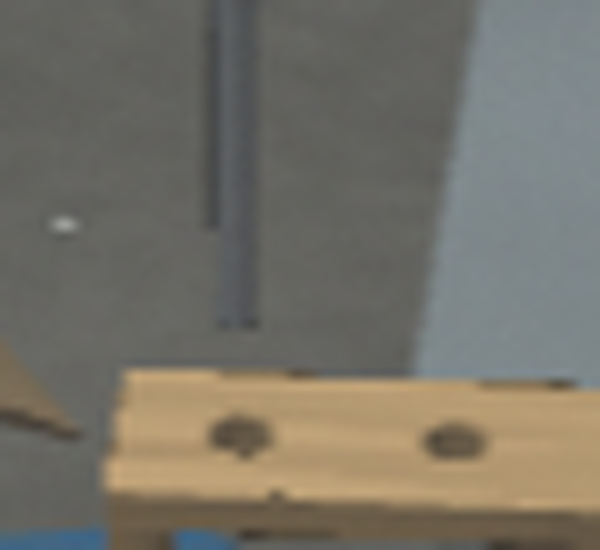

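Call:
play_rows(
  travel=[
    [-0.06,0.06,-0.5],
    [0,0,-0.8],
    [0,0,-0.6],
    [0,0,-0.3],
    [0,0,0],
  ],
  rotation=[
    [0.002,0.004,0],
    [0,0,0],
    [0,0,0],
    [0,0,0],
    [0,0,0],
  ],
  claw=[1,1,1,1,1],
)

```text
time_s: 14.57
position: [0.5647, -0.2879, 0.2062]
tool_rot: [[-0.0, 0.004, -1.0], [-0.0, -1.0, -0.004], [-1.0, 0.0, 0.0]]
ft_force: [-0.1, -0.8, -0.8]
grip_width: 0.0157
```

```bash
python3 rv.py;python3 snap.py r3 side 290 130 60 55 10
```

```text
[ 0.0002 -0.0001 -0.0044] [ 0.5647 -0.2879  0.2062] [-0.1 -0.8 -0.8] 14.57
14.6167 [ 0.5647 -0.2879  0.2065] [-37.7  31.3  62.3  -0.   86.4  52.1] [ 0.2  0.4 -0.6] 0.0155
```

View pics/r3_side.png

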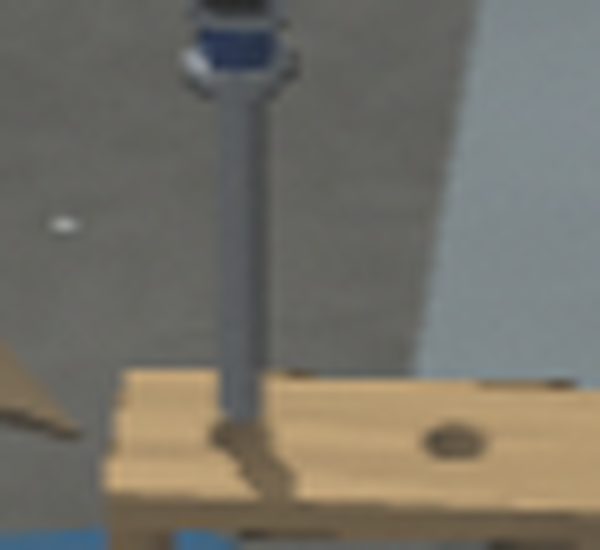

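Call:
play_rows(
  travel=[
    [0,0.08,-0.2],
    [0,0,-0.2],
    [0,0,-0.15],
    [0,0,-0.1],
    [0,0,-0.1],
  ],
  rotation=[
    [0,0,0],
    [0,0,0],
    [0,0,0],
    [0,0,0],
    [0,0,0],
  ],
  claw=[1,1,1,1,1],
)

```text
time_s: 15.03
position: [0.565, -0.2872, 0.1989]
tool_rot: [[0.001, 0.004, -1.0], [-0.001, -1.0, -0.004], [-1.0, 0.001, -0.001]]
ft_force: [0.5, 0.1, -1.5]
grip_width: 0.0159
```

```bash
python3 rv.py;python3 snap.py r4 side 290 130 60 55 10
```

```text
[ 0.0011  0.0011 -0.0043] [ 0.565  -0.2872  0.1989] [ 0.5  0.1 -1.5] 15.03
15.0833 [ 0.5649 -0.2872  0.1987] [-37.6  31.6  63.1  -0.   85.2  52.1] [-0.7  0.4 -0.6] 0.0158
```

View pics/r4_side.png

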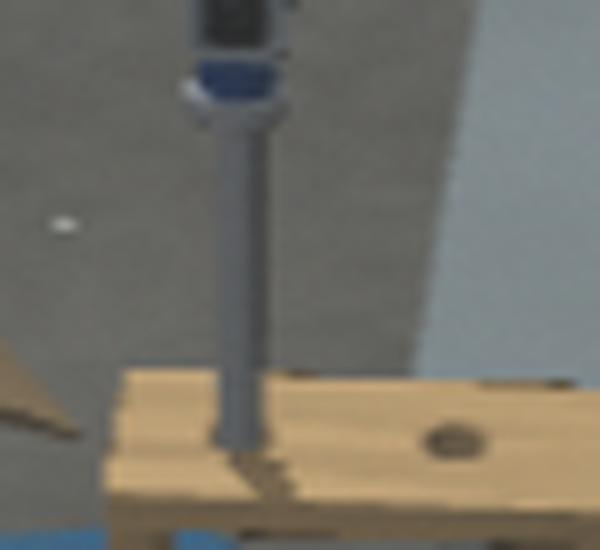

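Call:
play_rows(
  travel=[
    [0,0,-0.12],
    [0,0,-0.12],
    [0,0,-0.12],
    [0,0,-0.12],
    [0,0,0],
  ],
  rotation=[
    [0,0,0],
    [0,0,0],
    [0,0,0],
    [0,0,0],
    [0,0,0],
  ],
  claw=[1,1,1,1,1],
)

```text
time_s: 15.5
position: [0.565, -0.2872, 0.1935]
tool_rot: [[0.001, 0.004, -1.0], [-0.001, -1.0, -0.004], [-1.0, 0.001, -0.001]]
ft_force: [-0.5, -0.3, -0.7]
grip_width: 0.0161
```

```bash
python3 rv.py
```

```text
[ 0.0011  0.0011 -0.0043] [ 0.565  -0.2872  0.1935] [-0.5 -0.3 -0.7] 15.5
```

Call:
play_rows(
  travel=[
    [0,0,-0.4],
    [0,0,-0.6],
    [0,0,-0.7],
    [0,0,-0.7],
    [0,0,-0.7],
    [0,0,-0.7],
    [0,0,-0.7],
    [0,0,-0.7],
    [0,0,-0.5],
    [0,0,-0.3],
    [0,0,0],
  ],
  rotation=[
    [0,0,0],
    [0,0,0],
    [0,0,0],
    [0,0,0],
    [0,0,0],
    [0,0,0],
    [0,0,0],
    [0,0,0],
    [0,0,0],
    [0,0,0],
    [0,0,0],
  ],
  claw=[1,1,1,1,1,1,1,1,1,1,1],
)

```text
time_s: 16.42
position: [0.5645, -0.2873, 0.1257]
tool_rot: [[-0.0, 0.004, -1.0], [-0.001, -1.0, -0.004], [-1.0, 0.001, 0.0]]
ft_force: [-0.9, -0.0, -0.9]
grip_width: 0.016
```

```bash
python3 rv.py; python3 snap.py r5 side 280 100 100 120 5
```

```text
[ 0.0007 -0.0003 -0.0041] [ 0.5645 -0.2873  0.1257] [-0.9 -0.  -0.9] 16.42
16.4667 [ 0.5645 -0.2873  0.1261] [-37.6  35.   69.3  -0.   75.7  52.1] [-0.5 -0.1 -1.5] 0.0158
```

View pics/r5_side.png

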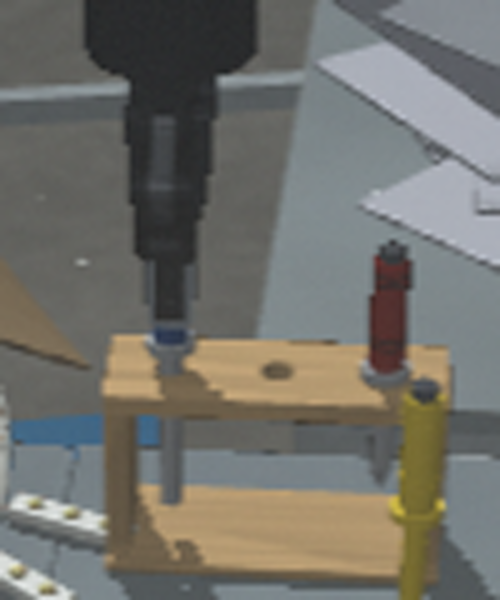

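12 mm remain before the flange seats, and I'm lowering gently.

Call:
play_rows(
  travel=[
    [0,0,-0.3],
    [0,0,-0.25],
    [0,0,-0.2],
    [0,0,-0.15],
    [0,0,-0.1],
    [0,0,0],
  ],
  rotation=[
    [0,0,0],
    [0,0,0],
    [0,0,0],
    [0,0,0],
    [0,0,0],
    [0,0,0],
  ],
  claw=[1,1,1,1,1,1],
)

```text
time_s: 16.97
position: [0.565, -0.2874, 0.1163]
tool_rot: [[0.002, 0.004, -1.0], [-0.002, -1.0, -0.004], [-1.0, 0.002, -0.002]]
ft_force: [-0.7, -0.0, -1.1]
grip_width: 0.0156
```

```bash
python3 rv.py
```

```text
[ 0.0018  0.0017 -0.0043] [ 0.565  -0.2874  0.1163] [-0.7 -0.  -1.1] 16.97
```

Call:
play_rows(
  travel=[
    [0,0,-0.08],
    [0,0,-0.06],
    [0,0,-0.06],
    [0,0,0],
  ],
  rotation=[
    [0,0,0],
    [0,0,0],
    [0,0,0],
    [0,0,0],
  ],
  claw=[1,1,1,1],
)

```text
time_s: 17.3
position: [0.5651, -0.2874, 0.1143]
tool_rot: [[0.002, 0.004, -1.0], [-0.002, -1.0, -0.004], [-1.0, 0.002, -0.002]]
ft_force: [-0.2, 0.4, -0.8]
grip_width: 0.0157
```

```bash
python3 rv.py
```

```text
[ 0.0019  0.0021 -0.0042] [ 0.5651 -0.2874  0.1143] [-0.2  0.4 -0.8] 17.3
```

Call:
play_rows(
  travel=[
    [0,0,0],
    [0,0,0],
    [0,0,0],
    [0,0,0],
    [0,0,0],
    [0,0,0],
  ],
  rotation=[
    [0,0,0],
    [0,0,0],
    [0,0,0],
    [0,0,0],
    [0,0,0],
    [0,0,0],
  ],
  claw=[2.0,2.6,3.5,5,5,5],
)

```text
time_s: 17.8
position: [0.5654, -0.2875, 0.115]
tool_rot: [[0.003, 0.004, -1.0], [-0.003, -1.0, -0.004], [-1.0, 0.003, -0.003]]
ft_force: [0.6, -0.3, 0.2]
grip_width: 0.0499
```

Call:
play_rows(
  travel=[
    [0,0,0.8],
    [0,0,1.5],
    [0,0,2.0],
    [0,0,2.5],
    [0,0,2.5],
    [0,0,2.0],
    [-1.5,0,1.5],
    [-3,0,1.0],
    [-4,0,0],
    [-4,0,0],
    [-4,0,0],
    [-2,0,0],
  ],
  rotation=[
    [0,0,0],
    [0,0,0],
    [0,0,0],
    [0,0,0],
    [0,0,0],
    [0,0,0],
    [0,0,0],
    [0,0,0],
    [0,0,0],
    [0,0,0],
    [0,0,0],
    [0,0,0],
  ],
  claw=[5,5,5,5,5,5,5,5,5,5,5,5],
)

```text
time_s: 18.8
position: [0.3757, -0.2847, 0.2646]
tool_rot: [[0.007, 0.01, -1.0], [-0.007, -1.0, -0.01], [-1.0, 0.007, -0.007]]
ft_force: [0.7, -0.6, 1.2]
grip_width: 0.0497
```

```bash
python3 rv.py; python3 snap.py e1 side 210 110 190 200 3 top 210 160 300 170 2
```

```text
[ 0.007   0.0069 -0.0101] [ 0.3757 -0.2847  0.2646] [ 0.7 -0.6  1.2] 18.8
18.9 [ 0.3764 -0.2852  0.2651] [-51.6  12.2  82.6   0.1  84.5  37.9] [ 0.7 -0.9 -0.7] 0.0502
```

View pics/e1_side.png

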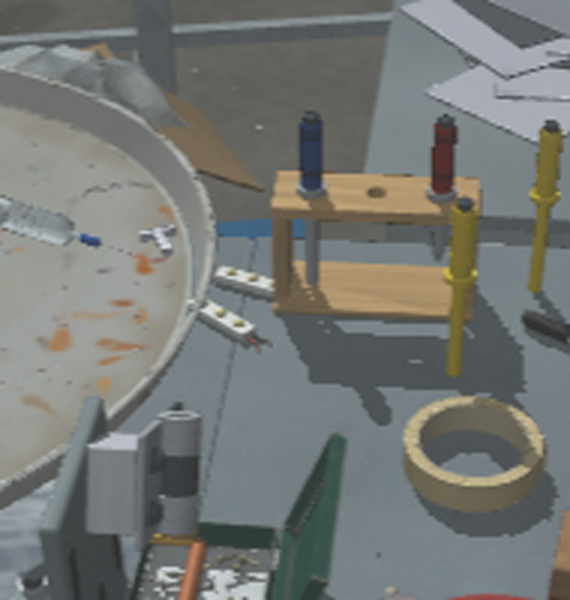

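View pics/e1_top.png

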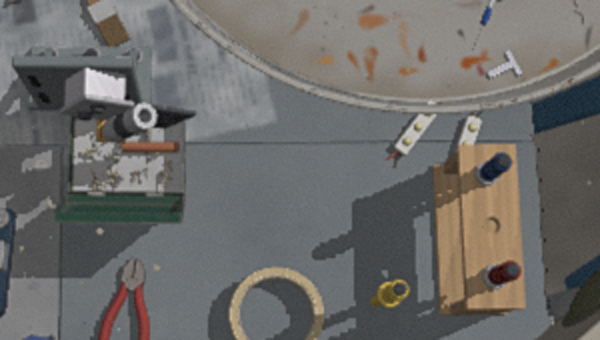

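The blue punch stands upright in its hole with the flange on the board, and the red punch hasn't moved. The pin is in the tin, the flap is shut, and the gripper is clear of everything. I'll hold still briefly, then hand the job in.

Call:
play_rows(
  travel=[
    [0,0,0],
    [0,0,0],
    [0,0,0],
  ],
  rotation=[
    [0,0,0],
    [0,0,0],
    [0,0,0],
  ],
  claw=[5,5,5],
)

```text
time_s: 19.15
position: [0.3774, -0.2857, 0.2666]
tool_rot: [[0.01, 0.008, -1.0], [-0.009, -1.0, -0.008], [-1.0, 0.009, -0.01]]
ft_force: [1.4, 0.4, 0.1]
grip_width: 0.0502
```

```bash
python3 -c "
from rig import env; print(env.close_job())"
```

```text
the job is handed in; nothing more can be done
None
```

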